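# Stroke-test and load the cassette carriage

## Task

Take the empty magazine carriage by its upright grip and stroke it slowly and evenly through its full travel to feel for sticky spots: first to the right-hand stop, then to the left-hand stop, and back to the right. Then slide every board cassette on the bench flat into a slot of its own until it is fully home, stroke the loaded carriage slowly to the left-hand stop and back once more, and leave it parked at the right-hand stop with all cassettes home. Do not fling the carriage, and leave the other things on the bench where they are.

Things in the scene. Friction and masses are not known exactly. Their poses are not given: they have to be found in the camera images.
- carriage (a joint): position of the magazine carriage on its linear slide, in m: 0 = against the right-hand stop (right as the robot sees it), 0.16 = against the left-hand stop, growing towards the slide's own +y (robot's left). It stays where it is left; friction about 2 N plus light damping (about 6 N per m/s).
- carriage_grip (a point): point on the upright black grip of the carriage, 80 mm above the bench: a block 18 mm wide (y, along the slide) x 30 mm (x) x 60 mm tall, z 46 to 106 mm, on a flat steel bracket (top 46 mm high) at the carriage's left end, 76 mm left of slot_1 and 15 mm nearer the robot. It moves with the carriage. The y axis points along the slide, to the left stop; x away from the robot, into the slots.
- slot_1 (a point): left slot of the magazine: where a cassette's centre lies when fully home (on the slot floor, end against the rear stop). The point is in the plane of the mouth, 53 mm above the bench, 7 mm above the slot floor; x points straight into the slot (level), z up. Slot 47 mm wide, 17 mm high, 60 mm deep; flared sides and sloping lip in the outer 10 to 15 mm. Roof top 73 mm above the bench.
- slot_2 (a point): middle slot, like slot_1, 74 mm further right along the slide. In front of each slot a support tongue 26 mm wide, its top flush with the slot floor, sticks out 18 mm before the mouth, so that a cassette stays level when let go. The slots move with the carriage.
- slot_3 (a point): right slot, like slot_1, 74 mm further right than slot_2
- cassette_1_center (a point): centre of a board cassette: flat grey slab 120 mm (x) x 44 mm (y) x 14 mm (z), 0.12 kg, with a green board on its top face; lies flat on the bench in front of the slide at the start, centre 7 mm above it. All cassettes are alike and may go in either end first, either face up. Fully home, 60 mm of it stays outside the slot. May be absent.
- cassette_2_center (a point): centre of a board cassette: flat grey slab 120 mm (x) x 44 mm (y) x 14 mm (z), 0.12 kg, with a green board on its top face; lies flat on the bench in front of the slide at the start, centre 7 mm above it. All cassettes are alike and may go in either end first, either face up. Fully home, 60 mm of it stays outside the slot. May be absent.
- cassette_3_center (a point): centre of a board cassette: flat grey slab 120 mm (x) x 44 mm (y) x 14 mm (z), 0.12 kg, with a green board on its top face; lies flat on the bench in front of the slide at the start, centre 7 mm above it. All cassettes are alike and may go in either end first, either face up. Fully home, 60 mm of it stays outside the slot. May be absent.
- tape_masking: bystander: roll of masking tape, 103 mm across, 25 mm high, lying on the bench; origin at the centre of its underside
- board_b: bystander: small bare green circuit board 90 x 50 mm, lying on the bench; origin at the centre of its underside
- pliers_blue: bystander: blue-handled pliers 152 mm long, lying on the bench; origin at the centre of its underside
- hexkey_set: bystander: red folding hex-key set 85 mm long, lying on the bench; origin at the centre of its underside

How it is judged:
By the outcome, as a careful person would: the job done as asked, in the order asked, and still so for the second after the job is handed in, with the robot touching nothing.
Of cassette_1, cassette_2, cassette_3 only 2 to 3 are there at a start; the rules pass over those that are not, and their reading is None.
At some moment in a run one of cassette_1, cassette_2, cassette_3 may be knocked a few centimetres aside while the robot is not near it.
Once in a run the grip may slacken for a moment while it holds something.
It also fails if it takes over 210 s, if anything falls off the work surface, if the arm or the gripper's body presses on something with over 40 N, if the wrist force passes 120 N, or if a joint passes its speed limit or range.

## Robot

A 6-joint arm with a two-finger parallel gripper is mounted at the origin on a cart in front of the work surface, level with it; the furniture and walls round the work are solid. World frame = base frame: x ahead of the robot, y to its left, z up, the work surface at z = 0. Lengths are in m, angles in degrees, forces in N, time in s.
With the tool pointing down it reaches from about 0.375 to 0.825 m from the base axis. Payload 5.5 kg.
Tool frame: the origin (TCP) lies midway between the tips of the shut fingers; the grasp point (between the pads) lies robot.pinch_z behind it (robot.pinch_z is the distance from the TCP to the grasp point, in m); z points along the fingers, y is the line along which they close (so a half turn about z gives the same grasp; the last joint's range is limited). The gripper opens to 85 mm and grips with 20 to 120 N. Pads are 22 mm wide; open, the fingers measure 114 mm over their backs; the gripper's body (76 mm by 85 mm) begins 54 mm behind the grasp point. The pads swing forward as they close: fully open they stand 13 mm farther back than shut.
Start: joints at [-68.583, 17.962, -2.699, 69.339, 0, 90], TCP at [0.219, -0.559, 0.2] pointing down, gripper open.
Joint ranges: [-152.73, 152.73], [-39.44, 99.34], [-58.76, 71.6], [-118.89, 123.64], [-81.53, 83.1], [-180, 180]. Speed limits (degrees/s): [136.94, 136.94, 172.46, 180, 180, 180].

## Interface

Orientations are given as [roll, pitch, yaw] about the fixed x, y, z axes, in that order (R = Rz(yaw) Ry(pitch) Rx(roll)).
In Python, from workcell import read_state, cams, workorder, nets, robot gives the robot as it stands.
- The arm moves only by the shell command python3 -m jog 'ROWS' [FORCE]. ROWS is JSON, a list of rows, each a list of 7 numbers: the shift along the tool's x, y, z in units of 0.1 m (1.0 is 0.1 m), then the turn, a rotation vector about the tool's x, y, z in units of 180 degrees (1.0 is 180 degrees), then the closure, from -1 (fully open) to 1 (shut). In form: [[x, y, z, ax, ay, az, claw], ...]. A call has exactly 10 rows; each row shifts and turns the commanded pose from where the row before left it, along the tool's axes as they then stand; what a row does not reach is not made up. A row lasts 1/12 s, in which the tool goes at most 41.7 mm and 7.16 degrees, less where a joint would pass 70% of its speed; a pose out of reach is approached as far as the arm can. A call with a number of a shift or a turn outside -1 to 1 is refused whole. A call with a gripper value outside its range is refused whole. The fingers move at their own pace and stop on an object; FORCE is the grip in N (left out, the last holds). Time passes only in rows, so rows that do not move let the fingers close, or fill a call up. It gives the time, the measured TCP pose, the force, the opening and the grip force at its end, in the units of the state.
- read_state(): the state, without advancing time (a new reading comes with each control period).
- cams.get_image(name): name is "scene" or "top" or "wrist"; returns a dict with "frame" (480x640x3 uint8, blue, green, red), "fovy" (degrees; the focal length in pixels is half the picture's height over the tangent of half this angle, whatever the lens; pixels are square), "cx", "cy" (the principal point, pixels), "R" (3x3) and "t" (3): a world point X has camera coordinates R X + t. Camera axes: x right, y down, z forward; pixel columns grow to the right and rows downward; lengths in m; the calibration is good to about 2 mm. A picture is of the moment at which its call begins. There is no depth.
- workorder.sign_off(): hands the job in; it is judged then, once.
Trained networks look in a picture, given as the dict that the camera call returned (one of the last four; its "shot" number tells which), for a name from the list of things; names that differ only in an ending like _2 or _b are one class to them, and where a whole thing is asked for, a point or a joint stands for the part that bears it (a point fixed in the world has none). Each returns a list of dicts, best first, with "confidence" (0 to 1); they miss things now and then, are a little off and sometimes report something else, mostly with a low value. They report only what shows in the picture. A call takes as long as a camera call.
- nets.find_in(picture, target): "at" ([x, y, z] in m, in world coordinates, good to about 4 mm: the middle of the surface that is visible of it).
- nets.regions_of(picture, target): "mask" (480x640 bool, what is visible of it).
- nets.tip_of(picture, target): "at" ([x, y, z] in m, in world coordinates, good to about 4 mm: a listed point, or the origin of a listed thing).
The state is a dict: "time_s": time; "joint_positions": joint angles; "qd": joint speeds; "effort": joint torques, N m; "eef_pos": TCP position; "tool_rot": TCP orientation; "wrist_force": force on the tool from outside, world axes, zero at the start; "wrist_torque": the same for the moment, N m; "width": opening from 0.0 (shut) to 1.0 (fully open); "grasp_force": force on a finger pad.
Only numpy, scipy, OpenCV 4.12 (cv2) and the standard library are available. Lean on these libraries where they do the work, as an engineer would, in place of code of your own. Each camera call takes 0.05 s, during which the arm holds its last target. There are 200 camera calls.

## Working session

There is one attempt and no reset: what is moved stays moved. The work goes in short steps, Python scripts to look and compute and a shell command to move; the robot and the scene stay as the last step left them, time stands still between calls to the robot, and variables do not carry over. Pictures are saved under pics/ and viewed, at most 15 in all, crops included, and the job is handed in when it is done.

```bash
ls; mkdir -p pics
cat > h.py <<'E'
import numpy as np, cv2
from workcell import read_state, cams, workorder, nets, robot
def st():
    s=read_state(); print({k:(np.round(v,3).tolist() if not isinstance(v,float) else round(v,3)) for k,v in s.items() if k in('time_s','eef_pos','tool_rot','wrist_force','width','grasp_force','joint_positions')})
    return s
def ray(im,u,v,z):
    f=240/np.tan(np.radians(im['fovy'])/2); R=np.array(im['R']);t=np.array(im['t'])
    d=R.T@np.array([(u-im['cx'])/f,(v-im['cy'])/f,1]); c=-R.T@t
    return c+d*(z-c[2])/d[2]
def proj(im,X):
    f=240/np.tan(np.radians(im['fovy'])/2); p=np.array(im['R'])@np.array(X)+np.array(im['t'])
    return f*p[0]/p[2]+im['cx'], f*p[1]/p[2]+im['cy']
E
python3 - <<'E'
from h import *
st(); print(robot.pinch_z)
for n in('top','scene'):
    im=cams.get_image(n); cv2.imwrite(f'pics/{n}0.png',im['frame'])
    print(n,im['fovy'],-np.array(im['R']).T@np.array(im['t']))
    for t in('carriage_grip','slot_1','slot_2','slot_3','cassette_1_center','tape_masking','board_b','pliers_blue','hexkey_set'):
        print(t,[(np.round(d['at'],3).tolist(),round(d['confidence'],2)) for d in nets.tip_of(im,t)[:4]])
    for d in nets.regions_of(im,'cassette_1_center')[:4]:
        ys,xs=np.nonzero(d['mask']); 
        r=cv2.minAreaRect(np.array([ray(im,x,y,.014)[:2]*1000 for x,y in zip(xs,ys)],np.float32)); print('mask',d['confidence'],r)
E
```

```text
pics
{'time_s': 0.0, 'joint_positions': [-68.582, 18.002, -2.753, 69.338, -0.002, 90.002], 'eef_pos': [0.219, -0.558, 0.199], 'tool_rot': [-179.907, 0.002, 21.416], 'wrist_force': [0.25, -0.088, 0.644], 'grasp_force': 0.0, 'width': 1.0}
0.0187
top 44.818958591259815 [ 0.28240051 -0.1714442   1.23684372]
carriage_grip [([0.551, -0.016, 0.081], 0.56)]
slot_1 [([0.565, -0.238, 0.051], 0.86), ([0.452, -0.151, 0.005], 0.73), ([0.567, -0.173, 0.056], 0.69), ([0.565, -0.096, 0.056], 0.66)]
slot_2 [([0.565, -0.238, 0.051], 0.86), ([0.452, -0.151, 0.005], 0.73), ([0.567, -0.173, 0.056], 0.69), ([0.565, -0.096, 0.056], 0.66)]
slot_3 [([0.565, -0.238, 0.051], 0.86), ([0.452, -0.151, 0.005], 0.73), ([0.567, -0.173, 0.056], 0.69), ([0.565, -0.096, 0.056], 0.66)]
cassette_1_center [([0.453, -0.152, 0.005], 0.75)]
tape_masking [([0.371, 0.209, -0.004], 0.62)]
board_b [([0.381, 0.109, 0.002], 0.8)]
pliers_blue [([0.624, 0.222, 0.0], 0.81)]
hexkey_set [([0.622, 0.219, -0.001], 0.19)]
mask 0.72 ((448.6003112792969, -153.1381378173828), (121.3100814819336, 44.69248580932617), 4.12089729309082)
mask 0.6
[... 615 characters left out ...]
24, 0.083], 0.46)]
tape_masking [([0.55, -0.025, 0.083], 0.66), ([0.371, 0.213, -0.001], 0.61)]
board_b [([0.38, 0.118, 0.005], 0.56)]
pliers_blue [([0.617, 0.223, 0.003], 0.6), ([0.448, -0.149, 0.006], 0.51)]
hexkey_set [([0.71, 0.001, -0.002], 0.88)]
mask 0.57 ((447.82415771484375, -143.48519897460938), (126.58163452148438, 62.96177291870117), 4.1277079582214355)
mask 0.49 ((610.6892700195312, 228.10879516601562), (154.00376892089844, 53.4594841003418), 82.03439331054688)
mask 0.44 ((374.02447509765625, 121.70391845703125), (49.564064025878906, 89.4188461303711), 89.45559692382812)
mask 0.43 ((430.7333984375, 1.2212638854980469), (123.02388000488281, 58.00215148925781), 16.372692108154297)
```

View pics/top0.png

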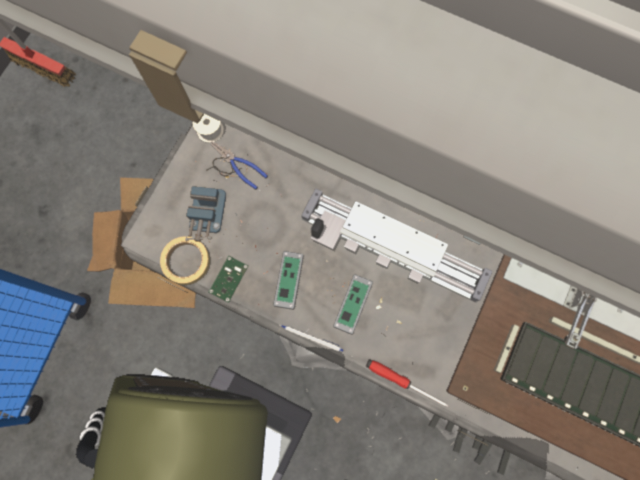

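View pics/scene0.png

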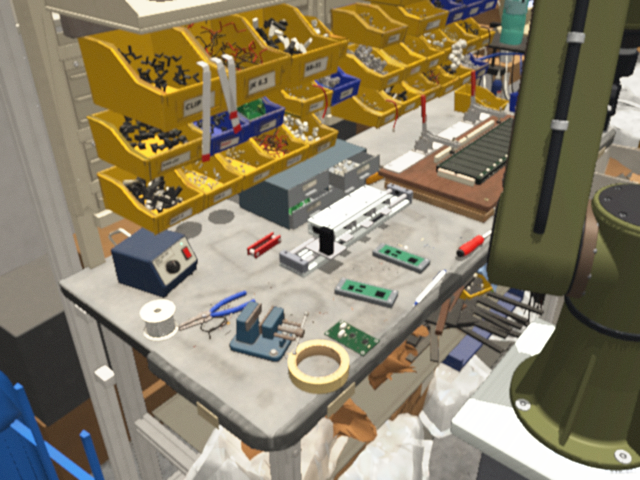

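The top view shows the carriage roof (342–447, 203–277), with its black grip at (318,229) and end blocks at (312,205) and (480,283). There are two cassettes, at (289,280) and (352,305). The bare board is at (229,279), the tape at (185,260) and the pliers at (250,172). The scene view agrees, and also shows the red hex keys behind the slide at (264,243).

```bash
cat >> h.py <<'E'
def rects(im,mask,z,amin=150):
    n,l,s,c=cv2.connectedComponentsWithStats(mask.astype(np.uint8))
    out=[]
    for i in range(1,n):
        if s[i,4]<amin: continue
        ys,xs=np.nonzero(l==i)
        r=cv2.minAreaRect(np.array([ray(im,x,y,z)[:2]*1000 for x,y in zip(xs,ys)],np.float32))
        (w,h),a=r[1],r[2]
        if w<h: w,h,a=h,w,a-90
        out.append((np.round(r[0],1).tolist(),round(w,1),round(h,1),round((a+90)%180-90,1),(round(xs.mean()),round(ys.mean())),int(s[i,4])))
    return out
def cass(im):
    """green boards of the cassettes: centre mm, long, short, yaw of long side"""
    hsv=cv2.cvtColor(im['frame'],cv2.COLOR_BGR2HSV)
    m=((hsv[...,0]>45)&(hsv[...,0]<95)&(hsv[...,1]>70)).astype(np.uint8)
    m=cv2.morphologyEx(m,cv2.MORPH_CLOSE,np.ones((5,5)))
    return rects(im,m,.014)
E
python3 - <<'E'
from h import *
im=cams.get_image('top'); f=im['frame']
for r in cass(im): print('green',r)
g=f.min(2)>225; sub=np.zeros_like(g); sub[190:300,300:460]=g[190:300,300:460]
for r in rects(im,sub,.073): print('white',r)
b=f.max(2)<60; sub=np.zeros_like(b); sub[205:250,300:340]=b[205:250,300:340]
for r in rects(im,sub,.106,30): print('blk',r)
for p in((312,205),(480,283)): print(ray(im,*p,.04))
c=cv2.resize(f[180:330,260:500],None,fx=3.3,fy=3.3,interpolation=cv2.INTER_CUBIC); cv2.imwrite('pics/crop1.png',c)
E
```

```text
green ([434.9, -7.5], 92.8, 30.7, 16.9, (289, 278), 526)
green ([449.3, -153.5], 92.7, 30.6, 4.6, (354, 302), 568)
white ([606.3, -163.3], 321.5, 59.8, -89.8, (397, 237), 2913)
[0.59729001 0.01653834 0.04      ]
[ 0.60108616 -0.37151839  0.04      ]
```

View pics/crop1.png

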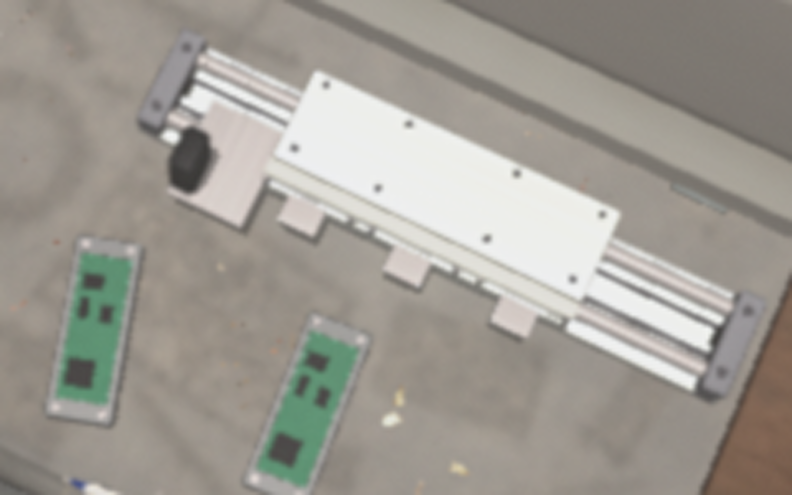

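Run:
```python
from h import *
im=cams.get_image('top')
P=lambda u,v,z: ray(im,u/3.3+260-.35,v/3.3+180-.35,z).round(4)
for n,p,z in(('roofTL',(318,70),.073),('TR',(620,215),.073),('BR',(575,300),.073),('BL',(272,157),.073),('gripTop',(193,150),.106),('gripBot',(186,180),.06),
 ('LblkL',(140,122),.03),('LblkInner',(205,45),.03),('RblkTop',(740,295),.03),('tongue1end',(300,228),.046),('t2',(405,276),.046),('t3',(513,325),.046)): print(n,P(*p,z))
for n,c in (('A',((78,238),(143,245),(112,424),(47,412))),('B',((312,317),(370,340),(302,495),(247,482)))): print(n,[P(*q,.014)[:2].tolist() for q in c])
s=cams.get_image('scene')
for t in('carriage_grip',):
  for i in (im,s): print([(np.round(d['at'],3).tolist(),round(d['confidence'],2)) for d in nets.find_in(i,t)[:3]])
```

```text
roofTL [ 0.6375 -0.0671  0.073 ]
TR [ 0.6359 -0.2759  0.073 ]
BR [ 0.5743 -0.2725  0.073 ]
BL [ 0.5733 -0.0659  0.073 ]
gripTop [ 0.5477 -0.0239  0.106 ]
gripBot [ 0.539  -0.0227  0.06  ]
LblkL [0.5671 0.0255 0.03  ]
LblkInner [0.6331 0.011  0.03  ]
RblkTop [ 0.6348 -0.369   0.03  ]
tongue1end [ 0.5461 -0.0998  0.046 ]
t2 [ 0.5476 -0.1727  0.046 ]
t3 [ 0.5493 -0.2465  0.046 ]
A [[0.4828, 0.0288], [0.4975, -0.0113], [0.3848, -0.0463], [0.3732, -0.0057]]
B [[0.5036, -0.1304], [0.5067, -0.1703], [0.3984, -0.1741], [0.3902, -0.1394]]
[([0.586, -0.151, 0.072], 0.93)]
[([0.577, -0.132, 0.072], 0.97)]
```

```bash
python3 -m jog '[[0,0,-0.2,0,0,0.0393,-1],[0,0,-0.2,0,0,0.0393,-1],[0,0,-0.1,0,0,0.0393,-1],[0.3,-0.2,0,0,0,0,-1],[0.3,-0.2,0,0,0,0,-1],[0.3,-0.2,0,0,0,0,-1],[0.3,-0.2,0,0,0,0,-1],[0.3,-0.2,0,0,0,0,-1],[0.3,-0.2,0,0,0,0,-1],[0.3,-0.2,0,0,0,0,-1]]' 60
```

```text
time_s: 2.18
eef_pos: [0.4299, -0.4167, 0.2502]
tool_rot: [180.0, -0.0, 0.2]
wrist_force: [0.4, -0.6, 0.2]
width: 1.0
grasp_force: 0.0
```

```bash
python3 -m jog '[[0.1,-0.33,0,0,0,0,-1],[0.1,-0.33,0,0,0,0,-1],[0.1,-0.33,0,0,0,0,-1],[0.1,-0.33,0,0,0,0,-1],[0.1,-0.33,0,0,0,0,-1],[0.1,-0.33,0,0,0,0,-1],[0.1,-0.33,0,0,0,0,-1],[0.1,-0.33,0,0,0,0,-1],[0.1,-0.33,0,0,0,0,-1],[0.1,-0.33,0,0,0,0,-1]]' 60 >/dev/null
python3 -m jog '[[0.1,-0.33,0,0,0,0,-1],[0.1,-0.3,0.1,0,0,0,-1],[0,0,0.2,0,0,0,-1],[0,0,0.2,0,0,0,-1],[0,0,0.2,0,0,0,-1],[0,0,0.1,0,0,0,-1],[0,0,0,0,0,0,-1],[0,0,0,0,0,0,-1],[0,0,0,0,0,0,-1],[0,0,0,0,0,0,-1]]'
python3 - <<'E'
from h import *
im=cams.get_image('wrist'); cv2.imwrite('pics/w1.png',im['frame'])
print('proj grip top centre', proj(im,(.55,-.0235,.106)))
print([(np.round(d['at'],3).tolist(),round(d['confidence'],2)) for d in nets.tip_of(im,'carriage_grip')[:3]])
b=im['frame'].max(2)<55
for r in rects(im,b,.106,200): print(r)
E
```

```text
time_s: 3.85
eef_pos: [0.5483, -0.0247, 0.1715]
tool_rot: [180.0, -0.1, 0.2]
wrist_force: [0.2, 0.2, -0.2]
width: 1.0
grasp_force: 0.0
proj grip top centre (np.float64(317.5709134040276), np.float64(241.67530509315222))
[([0.546, -0.023, 0.078], 0.62), ([0.566, -0.168, 0.055], 0.25)]
([606.1, -57.1], 43.5, 2.1, 0.2, (369, 159), 207)
([542.9, 131.4], 68.9, 8.8, 21.5, (102, 247), 571)
([545.3, -14.7], 61.4, 31.5, -32.2, (310, 238), 1413)
([546.4, 168.4], 41.8, 26.5, -65.2, (55, 243), 1397)
([506.9, -101.1], 88.4, 28.8, -15.4, (428, 276), 286)
([504.6, 155.7], 26.0, 18.8, -55.4, (80, 298), 536)
([407.0, -25.6], 586.0, 172.9, -89.9, (319, 428), 51150)
([466.0, -14.6], 13.8, 13.4, 16.4, (306, 343), 258)
```

View pics/w1.png

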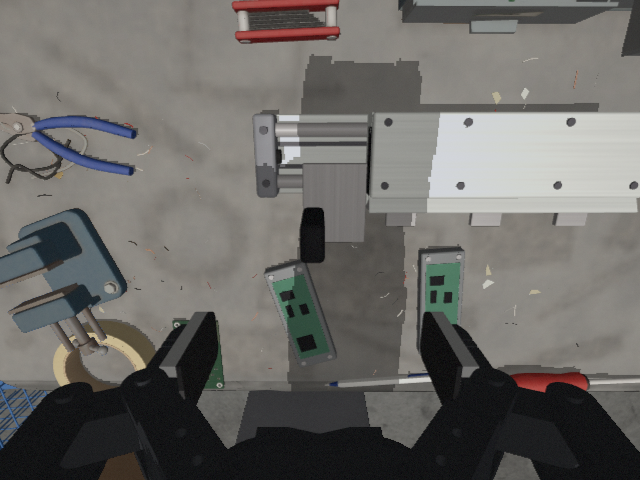

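The grip shows at (313,235) in the wrist view, lined up with the tool and about 3 mm to its left. I'll descend and grasp it.

```bash
python3 -m jog '[[0.02,-0.035,0.1,0,0,0,-1],[0,0,0.2,0,0,0,-1],[0,0,0.2,0,0,0,-1],[0,0,0.2,0,0,0,-1],[0,0,0.2,0,0,0,-1],[0,0,0.1,0,0,0,-1],[0,0,0.1,0,0,0,-1],[0,0,0,0,0,0,-1],[0,0,0,0,0,0,-1],[0,0,0,0,0,0,-1]]' 60
python3 -m jog '[[0,0,0,0,0,0,-0.6],[0,0,0,0,0,0,-0.2],[0,0,0,0,0,0,0.1],[0,0,0,0,0,0,0.3],[0,0,0,0,0,0,0.5],[0,0,0,0,0,0,0.7],[0,0,0,0,0,0,0.9],[0,0,0,0,0,0,1],[0,0,0,0,0,0,1],[0,0,0,0,0,0,1]]' 60
```

```text
time_s: 4.78
eef_pos: [0.5502, -0.0209, 0.061]
tool_rot: [180.0, -0.1, 0.2]
wrist_force: [-0.4, -0.4, 0.4]
width: 1.0
grasp_force: 0.0
time_s: 5.62
eef_pos: [0.5494, -0.0208, 0.0605]
tool_rot: [-180.0, -0.0, 0.2]
wrist_force: [-2.9, 1.5, 5.6]
width: 0.193
grasp_force: 59.3
```

```bash
python3 -m jog '[[0,0.02,0,0,0,0,1],[0,0.03,0,0,0,0,1],[0,0.04,0,0,0,0,1],[0,0.04,0,0,0,0,1],[0,0.04,0,0,0,0,1],[0,0.04,0,0,0,0,1],[0,0.04,0,0,0,0,1],[0,0.04,0,0,0,0,1],[0,0.04,0,0,0,0,1],[0,0.04,0,0,0,0,1]]' 60
python3 -m jog '[[0,0.04,0,0,0,0,1],[0,0.04,0,0,0,0,1],[0,0.04,0,0,0,0,1],[0,0.04,0,0,0,0,1],[0,0.04,0,0,0,0,1],[0,0.04,0,0,0,0,1],[0,0.03,0,0,0,0,1],[0,0.03,0,0,0,0,1],[0,0.03,0,0,0,0,1],[0,0.03,0,0,0,0,1]]' 60
```

```text
time_s: 6.45
eef_pos: [0.5496, -0.0575, 0.0604]
tool_rot: [-179.9, -0.0, 0.2]
wrist_force: [-1.4, 1.9, 6.4]
width: 0.192
grasp_force: 59.4
time_s: 7.28
eef_pos: [0.5497, -0.0936, 0.0605]
tool_rot: [-179.9, -0.0, 0.2]
wrist_force: [-2.2, 1.9, 5.8]
width: 0.195
grasp_force: 59.4
```

Moving freely at 1.9 N. Creep to the stop.

```bash
python3 -m jog '[[0,0.02,0,0,0,0,1],[0,0.02,0,0,0,0,1],[0,0.02,0,0,0,0,1],[0,0.02,0,0,0,0,1],[0,0.02,0,0,0,0,1],[0,0,0,0,0,0,1],[0,0,0,0,0,0,1],[0,0,0,0,0,0,1],[0,0,0,0,0,0,1],[0,0,0,0,0,0,1]]' 60
```

```text
time_s: 8.12
eef_pos: [0.5497, -0.104, 0.0604]
tool_rot: [180.0, -0.0, 0.2]
wrist_force: [-2.1, -0.1, 5.0]
width: 0.198
grasp_force: 59.4
```

```bash
python3 -m jog '[[0,0.02,0,0,0,0,1],[0,0.02,0,0,0,0,1],[0,0.01,0,0,0,0,1],[0,0.01,0,0,0,0,1],[0,0,0,0,0,0,1],[0,0,0,0,0,0,1],[0,0,0,0,0,0,1],[0,0,0,0,0,0,1],[0,0,0,0,0,0,1],[0,0,0,0,0,0,1]]' 60
```

```text
time_s: 8.95
eef_pos: [0.5497, -0.1072, 0.0604]
tool_rot: [-179.7, -0.0, 0.3]
wrist_force: [-1.2, 8.1, 6.4]
width: 0.194
grasp_force: 59.6
```

```bash
python3 -m jog '[[0,0.01,0,0,0,0,1],[0,0.01,0,0,0,0,1],[0,0,0,0,0,0,1],[0,0,0,0,0,0,1],[0,0,0,0,0,0,1],[0,0,0,0,0,0,1],[0,0,0,0,0,0,1],[0,0,0,0,0,0,1],[0,0,0,0,0,0,1],[0,0,0,0,0,0,1]]' 60
```

```text
time_s: 9.78
eef_pos: [0.5498, -0.1072, 0.0605]
tool_rot: [-179.5, -0.1, 0.3]
wrist_force: [-2.0, 15.3, 7.7]
width: 0.191
grasp_force: 59.8
```

Right stop found at y = -0.107, so the left stop should be near +0.053. Stroking left now.

```bash
python3 -m jog '[[0,-0.02,0,0,0,0,1],[0,-0.02,0,0,0,0,1],[0,-0.03,0,0,0,0,1],[0,-0.03,0,0,0,0,1],[0,-0.04,0,0,0,0,1],[0,-0.04,0,0,0,0,1],[0,-0.04,0,0,0,0,1],[0,-0.04,0,0,0,0,1],[0,-0.04,0,0,0,0,1],[0,-0.04,0,0,0,0,1]]' 60
python3 -m jog '[[0,-0.04,0,0,0,0,1],[0,-0.04,0,0,0,0,1],[0,-0.04,0,0,0,0,1],[0,-0.04,0,0,0,0,1],[0,-0.04,0,0,0,0,1],[0,-0.04,0,0,0,0,1],[0,-0.04,0,0,0,0,1],[0,-0.04,0,0,0,0,1],[0,-0.04,0,0,0,0,1],[0,-0.04,0,0,0,0,1]]' 60
python3 -m jog '[[0,-0.04,0,0,0,0,1],[0,-0.04,0,0,0,0,1],[0,-0.04,0,0,0,0,1],[0,-0.04,0,0,0,0,1],[0,-0.04,0,0,0,0,1],[0,-0.04,0,0,0,0,1],[0,-0.04,0,0,0,0,1],[0,-0.04,0,0,0,0,1],[0,-0.04,0,0,0,0,1],[0,-0.04,0,0,0,0,1]]' 60
python3 -m jog '[[0,-0.04,0,0,0,0,1],[0,-0.04,0,0,0,0,1],[0,-0.04,0,0,0,0,1],[0,-0.04,0,0,0,0,1],[0,-0.04,0,0,0,0,1],[0,-0.04,0,0,0,0,1],[0,-0.03,0,0,0,0,1],[0,-0.03,0,0,0,0,1],[0,-0.03,0,0,0,0,1],[0,-0.03,0,0,0,0,1]]' 60
```

```text
time_s: 10.62
eef_pos: [0.5496, -0.0786, 0.0605]
tool_rot: [179.9, -0.0, 0.2]
wrist_force: [-1.6, -1.6, 5.3]
width: 0.191
grasp_force: 59.6
time_s: 11.45
eef_pos: [0.5495, -0.0385, 0.0604]
tool_rot: [179.9, -0.0, 0.2]
wrist_force: [-2.5, -3.2, 5.9]
width: 0.19
grasp_force: 59.7
time_s: 12.28
eef_pos: [0.5493, 0.0012, 0.0604]
tool_rot: [179.9, -0.0, 0.2]
wrist_force: [-1.5, -1.0, 6.1]
width: 0.194
grasp_force: 59.7
time_s: 13.12
eef_pos: [0.5492, 0.0209, 0.0605]
tool_rot: [-179.2, -0.0, 1.6]
wrist_force: [-1.0, -1.7, 4.9]
width: 0.187
grasp_force: 61.0
```

Run:
```python
from h import *
s=st(); print(np.round(s['effort'],1), np.round(s['wrist_torque'],2), np.round(s['qd'],1))
im=cams.get_image('scene'); cv2.imwrite('pics/s2.png',im['frame'])
s=st()
```

```text
{'time_s': 13.117, 'joint_positions': [1.644, 18.096, -21.683, 50.19, 0.808, 180.001], 'eef_pos': [0.549, 0.021, 0.06], 'tool_rot': [-179.192, -0.031, 1.643], 'wrist_force': [-0.978, -1.686, 4.932], 'grasp_force': 60.956, 'width': 0.187}
[  2.1 -47.6  28.6  -0.3   1.2  -0.9] [-0.99  0.07 -1.04] [ 1.6  0.  -0.  -0.1  1.2  0.1]
{'time_s': 13.167, 'joint_positions': [1.664, 18.1, -21.681, 50.188, 0.846, 180.0], 'eef_pos': [0.549, 0.021, 0.06], 'tool_rot': [-179.154, -0.031, 1.664], 'wrist_force': [-1.02, -2.14, 5.492], 'grasp_force': 61.107, 'width': 0.191}
```

View pics/s2.png

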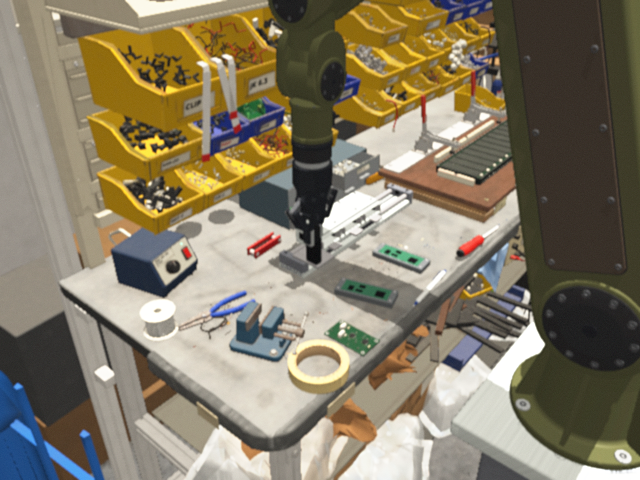

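The wrist joint is at its 180° limit, so the arm stalled at carriage ≈ 0.128 m. I'll regrip with the hand turned half round.

```bash
python3 -m jog '[[0,0,0,0,0,0,0.3],[0,0,0,0,0,0,0],[0,0,0,0,0,0,-0.5],[0,0,0,0,0,0,-0.5],[0,0,0,0,0,0,-0.5],[0,0,-0.1,0,0,0,-0.5],[0,0,-0.2,0,0,0,-0.5],[0,0,-0.2,0,0,0,-0.5],[0,0,-0.2,0,0,0,-0.5],[0,0,-0.1,0,0,0,-0.5]]' 60
python3 -m jog '[[0,0,0,0,0,-0.039,-1],[0,0,0,0,0,-0.039,-1],[0,0,0,0,0,-0.039,-1],[0,0,0,0,0,-0.039,-1],[0,0,0,0,0,-0.039,-1],[0,0,0,0,0,-0.039,-1],[0,0,0,0,0,-0.039,-1],[0,0,0,0,0,-0.039,-1],[0,0,0,0,0,-0.039,-1],[0,0,0,0,0,-0.039,-1]]' 60
python3 -m jog '[[0,0,0,0,0,-0.039,-1],[0,0,0,0,0,-0.039,-1],[0,0,0,0,0,-0.039,-1],[0,0,0,0,0,-0.039,-1],[0,0,0,0,0,-0.039,-1],[0,0,0,0,0,-0.039,-1],[0,0,0,0,0,-0.039,-1],[0,0,0,0,0,-0.039,-1],[0,0,0,0,0,-0.039,-1],[0,0,0,0,0,-0.039,-1]]' 60
python3 -m jog '[[0,0,0,0,0,-0.039,-1],[0,0,0,0,0,-0.039,-1],[0,0,0,0,0,-0.039,-1],[0,0,0,0,0,-0.039,-1],[0,0,0,0,0,-0.039,-1],[0,0,0,0,0,-0.02,-1],[0,0,0,0,0,0,-1],[0,0,0,0,0,0,-1],[0,0,0,0,0,0,-1],[0,0,0,0,0,0,-1]]' 60
python3 - <<'E'
from h import *
im=cams.get_image('wrist'); cv2.imwrite('pics/w2.png',im['frame'])
st()
print([(np.round(d['at'],3).tolist(),round(d['confidence'],2)) for d in nets.tip_of(im,'carriage_grip')[:3]])
for y in(.01,.02,.03): print(proj(im,(.55,y,.106)))
E
```

```text
time_s: 14.0
eef_pos: [0.5504, 0.0203, 0.1434]
tool_rot: [-179.1, -0.2, 1.7]
wrist_force: [0.8, -1.0, -0.3]
width: 0.755
grasp_force: 0.0
time_s: 14.83
eef_pos: [0.5488, 0.0202, 0.1404]
tool_rot: [-179.7, -0.8, 72.3]
wrist_force: [0.7, -0.6, -1.2]
width: 1.001
grasp_force: 0.0
time_s: 15.67
eef_pos: [0.5488, 0.0202, 0.1404]
tool_rot: [179.3, -0.6, 142.5]
wrist_force: [1.0, -0.8, 0.4]
width: 1.0
grasp_force: 0.0
time_s: 16.5
eef_pos: [0.5489, 0.0202, 0.1403]
tool_rot: [179.1, -0.0, -179.2]
wrist_force: [0.0, -0.5, -0.6]
width: 1.002
grasp_force: 0.0
{'time_s': 16.55, 'joint_positions': [1.534, 14.344, -15.491, 60.171, 0.865, 0.769], 'eef_pos': [0.549, 0.02, 0.14], 'tool_rot': [179.135, -0.017, -179.234], 'wrist_force': [0.279, -0.698, 0.744], 'grasp_force': 0.0, 'width': 0.998}
[([0.546, 0.016, 0.08], 0.73)]
(np.float64(301.2050753078925), np.float64(260.98445819444447))
(np.float64(317.03457056648136), np.float64(261.0810036387161))
(np.float64(332.8390919237726), np.float64(261.17739676502936))
```

View pics/w2.png

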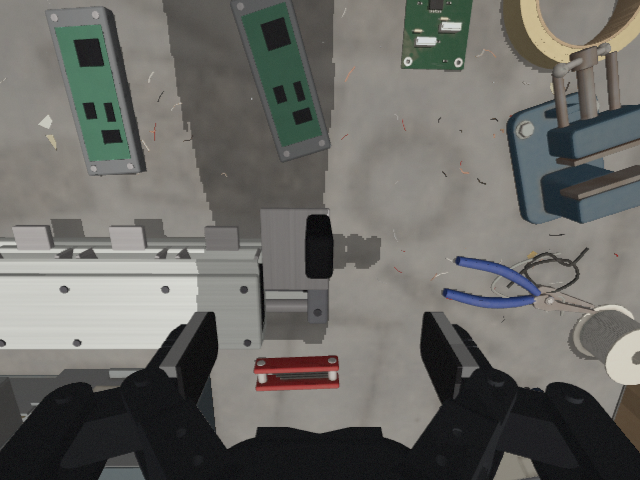

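The grip is at (319,247), centred under the turned hand (y ≈ 0.02). I'll level the tool, descend, grip again and carry on left.

```bash
python3 -m jog '[[0,0,0.1,0.0048,0,0.0043,-1],[0,0,0.2,0,0,0,-1],[0,0,0.2,0,0,0,-1],[0,0,0.2,0,0,0,-1],[0,0,0.1,0,0,0,-1],[0,0,0,0,0,0,-0.6],[0,0,0,0,0,0,-0.2],[0,0,0,0,0,0,0.2],[0,0,0,0,0,0,0.5],[0,0,0,0,0,0,0.8]]' 60
python3 -m jog '[[0,0,0,0,0,0,1],[0,0,0,0,0,0,1],[0,0,0,0,0,0,1],[0,0,0,0,0,0,1],[0,0.02,0,0,0,0,1],[0,0.03,0,0,0,0,1],[0,0.03,0,0,0,0,1],[0,0.03,0,0,0,0,1],[0,0.03,0,0,0,0,1],[0,0.03,0,0,0,0,1]]' 60
python3 -m jog '[[0,0.03,0,0,0,0,1],[0,0.02,0,0,0,0,1],[0,0.02,0,0,0,0,1],[0,0.02,0,0,0,0,1],[0,0.02,0,0,0,0,1],[0,0.02,0,0,0,0,1],[0,0.02,0,0,0,0,1],[0,0.02,0,0,0,0,1],[0,0,0,0,0,0,1],[0,0,0,0,0,0,1]]' 60
```

```text
time_s: 17.43
eef_pos: [0.5499, 0.0204, 0.0614]
tool_rot: [180.0, 0.1, -180.0]
wrist_force: [-0.1, -1.1, 1.0]
width: 0.301
grasp_force: 0.0
time_s: 18.27
eef_pos: [0.5497, 0.0368, 0.0615]
tool_rot: [-179.9, 0.1, -180.0]
wrist_force: [-0.7, -2.9, 5.0]
width: 0.19
grasp_force: 59.1
time_s: 19.1
eef_pos: [0.5497, 0.0526, 0.0615]
tool_rot: [-179.8, 0.1, -180.0]
wrist_force: [-1.6, -6.1, 6.8]
width: 0.195
grasp_force: 59.2
```

```bash
python3 -m jog '[[0,0.01,0,0,0,0,1],[0,0.01,0,0,0,0,1],[0,0.01,0,0,0,0,1],[0,0,0,0,0,0,1],[0,0,0,0,0,0,1],[0,0,0,0,0,0,1],[0,0,0,0,0,0,1],[0,0,0,0,0,0,1],[0,0,0,0,0,0,1],[0,0,0,0,0,0,1]]' 60
```

```text
time_s: 19.93
eef_pos: [0.5497, 0.0526, 0.0615]
tool_rot: [-179.5, 0.1, 179.9]
wrist_force: [-0.7, -14.3, 7.5]
width: 0.197
grasp_force: 59.3
```

Left stop reached. Now stroking back right.

```bash
python3 -m jog '[[0,-0.02,0,0,0,0,1],[0,-0.02,0,0,0,0,1],[0,-0.03,0,0,0,0,1],[0,-0.03,0,0,0,0,1],[0,-0.04,0,0,0,0,1],[0,-0.04,0,0,0,0,1],[0,-0.04,0,0,0,0,1],[0,-0.04,0,0,0,0,1],[0,-0.04,0,0,0,0,1],[0,-0.04,0,0,0,0,1]]' 60
python3 -m jog '[[0,-0.04,0,0,0,0,1],[0,-0.04,0,0,0,0,1],[0,-0.04,0,0,0,0,1],[0,-0.04,0,0,0,0,1],[0,-0.04,0,0,0,0,1],[0,-0.04,0,0,0,0,1],[0,-0.04,0,0,0,0,1],[0,-0.04,0,0,0,0,1],[0,-0.04,0,0,0,0,1],[0,-0.04,0,0,0,0,1]]' 60
python3 -m jog '[[0,-0.04,0,0,0,0,1],[0,-0.04,0,0,0,0,1],[0,-0.04,0,0,0,0,1],[0,-0.04,0,0,0,0,1],[0,-0.04,0,0,0,0,1],[0,-0.04,0,0,0,0,1],[0,-0.04,0,0,0,0,1],[0,-0.04,0,0,0,0,1],[0,-0.04,0,0,0,0,1],[0,-0.04,0,0,0,0,1]]' 60
python3 -m jog '[[0,-0.04,0,0,0,0,1],[0,-0.04,0,0,0,0,1],[0,-0.04,0,0,0,0,1],[0,-0.04,0,0,0,0,1],[0,-0.04,0,0,0,0,1],[0,-0.04,0,0,0,0,1],[0,-0.03,0,0,0,0,1],[0,-0.03,0,0,0,0,1],[0,-0.03,0,0,0,0,1],[0,-0.03,0,0,0,0,1]]' 60
python3 -m jog '[[0,-0.03,0,0,0,0,1],[0,-0.02,0,0,0,0,1],[0,-0.02,0,0,0,0,1],[0,-0.02,0,0,0,0,1],[0,-0.02,0,0,0,0,1],[0,-0.02,0,0,0,0,1],[0,-0.02,0,0,0,0,1],[0,-0.02,0,0,0,0,1],[0,-0.02,0,0,0,0,1],[0,0,0,0,0,0,1]]' 60
```

```text
time_s: 20.77
eef_pos: [0.5498, 0.0239, 0.0615]
tool_rot: [179.9, 0.1, -179.9]
wrist_force: [-1.1, 2.3, 5.4]
width: 0.194
grasp_force: 59.3
time_s: 21.6
eef_pos: [0.5499, -0.0162, 0.0615]
tool_rot: [179.9, 0.1, -179.9]
wrist_force: [-1.6, 2.4, 5.8]
width: 0.194
grasp_force: 59.3
time_s: 22.43
eef_pos: [0.5501, -0.0562, 0.0615]
tool_rot: [179.9, 0.1, -179.9]
wrist_force: [0.7, 2.4, 5.5]
width: 0.191
grasp_force: 59.3
time_s: 23.27
eef_pos: [0.5503, -0.0923, 0.0615]
tool_rot: [179.9, 0.1, -179.9]
wrist_force: [-0.1, 2.3, 4.8]
width: 0.189
grasp_force: 59.3
time_s: 24.1
eef_pos: [0.5503, -0.1072, 0.0615]
tool_rot: [179.5, 0.2, -179.8]
wrist_force: [0.3, 14.5, 7.6]
width: 0.197
grasp_force: 59.7
```

```bash
python3 -m jog '[[0,0.02,0,0,0,0,1],[0,0.02,0,0,0,0,1],[0,0,0,0,0,0,0.4],[0,0,0,0,0,0,0],[0,0,0,0,0,0,-0.5],[0,0,0,0,0,0,-0.5],[0,0,-0.1,0,0,0,-0.6],[0,0,-0.2,0,0,0,-0.6],[0,0,-0.3,0,0,0,-0.6],[0,0,-0.3,0,0,0,-0.6]]' 60
python3 -m jog '[[0,0,-0.3,0,0,0,-1],[0,0,-0.2,0,0,0,-1],[0,0,0,0,0,0,-1],[0,0,0,0,0,0,-1],[0,0,0,0,0,0,-1],[0,0,0,0,0,0,-1],[0,0,0,0,0,0,-1],[0,0,0,0,0,0,-1],[0,0,0,0,0,0,-1],[0,0,0,0,0,0,-1]]'
python3 - <<'E'
from h import *
im=cams.get_image('wrist'); cv2.imwrite('pics/w3.png',im['frame'])
for r in cass(im): print('green w',r)
print([(np.round(d['at'],3).tolist(),round(d['confidence'],2)) for n in('slot_1','carriage_grip') for d in nets.tip_of(im,n)[:4]])
im=cams.get_image('top'); cv2.imwrite('pics/t3.png',im['frame'])
for r in cass(im): print('green t',r)
print([(np.round(d['at'],3).tolist(),round(d['confidence'],2)) for n in('slot_1','carriage_grip') for d in nets.tip_of(im,n)[:4]])
E
```

```text
time_s: 24.93
eef_pos: [0.548, -0.1076, 0.1511]
tool_rot: [180.0, -0.1, -180.0]
wrist_force: [1.4, -0.4, 0.7]
width: 0.803
grasp_force: 0.0
time_s: 25.77
eef_pos: [0.5488, -0.1076, 0.1998]
tool_rot: [180.0, -0.1, -180.0]
wrist_force: [-0.2, -0.4, -0.1]
width: 1.002
grasp_force: 0.0
green w ([395.8, 105.5], 60.3, 48.4, -0.0, (558, 34), 2983)
green w ([435.1, -6.1], 95.9, 33.7, 17.0, (426, 85), 3202)
green w ([449.8, -152.6], 95.9, 33.7, 4.3, (270, 102), 3115)
green w ([750.4, -197.0], 27.4, 14.5, -90.0, (246, 369), 166)
green w ([750.4, -145.7], 60.4, 14.5, -90.0, (289, 369), 489)
[([0.561, -0.188, 0.05], 0.95), ([0.568, -0.334, 0.053], 0.76), ([0.563, -0.251, 0.054], 0.58), ([0.544, -0.113, 0.077], 0.93), ([0.562, -0.192, 0.051], 0.59)]
green t ([448.9, -153.3], 92.1, 29.3, 5.1, (354, 303), 419)
[([0.563, -0.181, 0.054], 0.92), ([0.565, -0.328, 0.052], 0.82), ([0.567, -0.257, 0.054], 0.79), ([0.55, -0.106, 0.081], 0.67)]
```

View pics/w3.png

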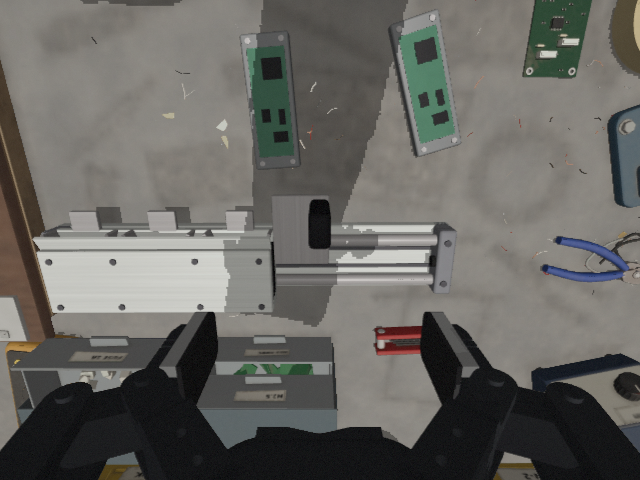

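The wrist view shows both cassettes undisturbed: B at (270,102), A at (426,85). The tongues are at (84,220), (161,220) and (239,220), and the carriage is at its right stop. The slots come out at y = -0.183, -0.257 and -0.331. Picking cassette B first.

```bash
python3 -m jog '[[0.25,-0.095,0,0,0,0,-1],[0.25,-0.095,0,0,0,0,-1],[0.25,-0.095,0,0,0,0,-1],[0.25,-0.095,0,0,0,0,-1],[0.25,-0.095,0,0,0,0,-1],[0,0,0,0,0,-0.0256,-1],[0,0,0.3,0,0,0,-1],[0,0,0.3,0,0,0,-0.6],[0,0,0.3,0,0,0,-0.4],[0,0,0.3,0,0,0,-0.4]]' 40
python3 -m jog '[[0,0,0.2,0,0,0,-0.4],[0,0,0.1,0,0,0,-0.4],[0,0,0,0,0,0,-0.4],[0,0,0,0,0,0,-0.4],[0,0,0,0,0,0,-0.4],[0,0,0,0,0,0,-0.4],[0,0,0,0,0,0,-0.4],[0,0,0,0,0,0,-0.4],[0,0,0,0,0,0,-0.4],[0,0,0,0,0,0,-0.4]]' 40
python3 - <<'E'
from h import *
im=cams.get_image('wrist'); cv2.imwrite('pics/w4.png',im['frame'])
s=st()
for r in cass(im): print('green w',r)
E
```

```text
time_s: 26.9
eef_pos: [0.4243, -0.1554, 0.0795]
tool_rot: [-180.0, 0.1, -175.4]
wrist_force: [-0.3, -0.2, -0.7]
width: 0.697
grasp_force: 0.0
time_s: 27.73
eef_pos: [0.4243, -0.1553, 0.0506]
tool_rot: [-180.0, 0.0, -175.3]
wrist_force: [0.5, -1.0, -0.3]
width: 0.698
grasp_force: 0.0
{'time_s': 27.783, 'joint_positions': [-20.104, 9.128, -35.063, 45.807, -0.007, -24.758], 'eef_pos': [0.424, -0.155, 0.05], 'tool_rot': [-179.993, -0.002, -175.345], 'wrist_force': [0.47, -0.036, -0.582], 'grasp_force': 0.0, 'width': 0.702}
green w ([436.1, -5.3], 96.4, 34.1, 16.9, (543, 288), 5426)
green w ([450.8, -152.3], 96.0, 33.8, 4.4, (318, 292), 5360)
```

View pics/w4.png

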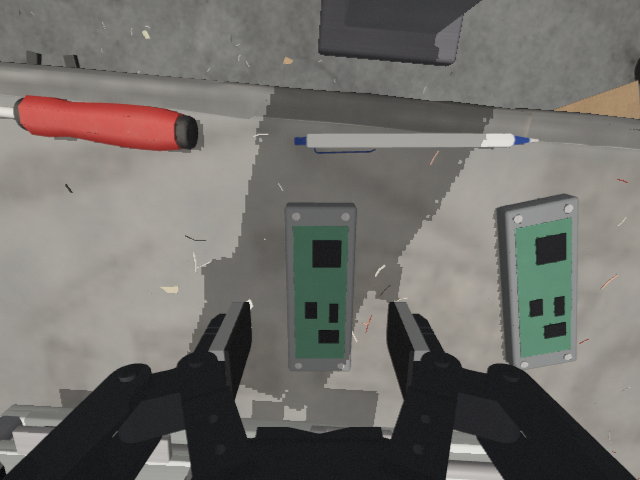

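Cassette B, at (320,288), is centred between the fingers. I'll descend and grip.

```bash
python3 -m jog '[[0,0,0.15,0,0,0,-0.4],[0,0,0.15,0,0,0,-0.4],[0,0,0.1,0,0,0,-0.4],[0,0,0.05,0,0,0,-0.4],[0,0,0.03,0,0,0,-0.4],[0,0,0,0,0,0,-0.4],[0,0,0,0,0,0,-0.2],[0,0,0,0,0,0,0],[0,0,0,0,0,0,0.2],[0,0,0,0,0,0,0.4]]' 60
python3 -m jog '[[0,0,0,0,0,0,1],[0,0,0,0,0,0,1],[0,0,0,0,0,0,1],[0,0,0,0,0,0,1],[0,0,0,0,0,0,1],[0,0,0,0,0,0,1],[0,0,0,0,0,0,1],[0,0,0,0,0,0,1],[0,0,0,0,0,0,1],[0,0,0,0,0,0,1]]' 60
```

```text
time_s: 28.62
eef_pos: [0.4245, -0.1554, 0.0028]
tool_rot: [-180.0, 0.0, -175.3]
wrist_force: [1.1, 0.1, 0.3]
width: 0.303
grasp_force: 0.0
time_s: 29.45
eef_pos: [0.424, -0.1552, 0.0023]
tool_rot: [180.0, -0.0, -175.3]
wrist_force: [0.2, -0.4, 0.3]
width: 0.004
grasp_force: 0.0
```

Run:
```python
from h import *
im=cams.get_image('wrist'); cv2.imwrite('pics/w5.png',im['frame'])
for r in cass(im): print('green w',r)
```

```text
green w ([436.4, -4.6], 97.0, 35.0, 16.5, (597, 328), 8030)
green w ([420.6, -154.5], 35.1, 34.1, 4.4, (317, 275), 2338)
green w ([493.5, -149.5], 12.1, 6.3, 4.6, (318, 403), 193)
```

View pics/w5.png

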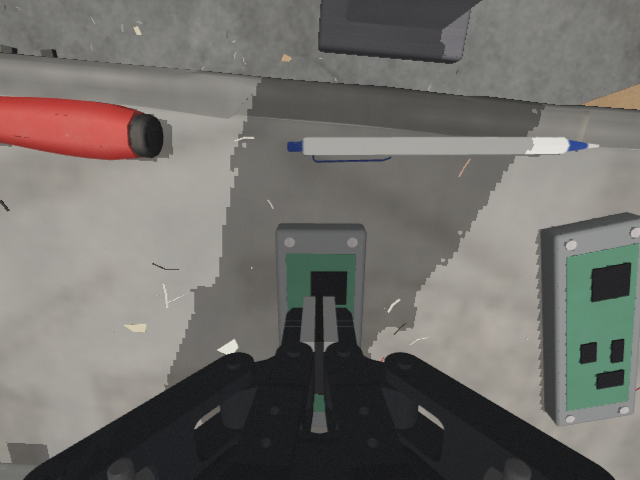

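Run:
```python
from h import *
im=cams.get_image('wrist'); s=st()
print('cam',(-np.array(im['R']).T@np.array(im['t'])).round(3))
for z in(.0023,.014,.021,.03): print(z,np.round(proj(im,(.424,-.1552,z)),0),np.round(proj(im,(.413,-.1552,z)),0))
print(np.round(proj(im,(.391,-.157,.014)),0))
print(s['wrist_force'],np.round(s['effort'],1))
```

```text
{'time_s': 29.55, 'joint_positions': [-20.107, 12.77, -38.221, 39.028, -0.006, -24.757], 'eef_pos': [0.424, -0.155, 0.002], 'tool_rot': [179.997, -0.019, -175.35], 'wrist_force': [0.522, 0.161, -0.647], 'grasp_force': 0.0, 'width': -0.001}
cam [ 0.342 -0.161  0.178]
0.0023 [318. 283.] [320. 264.]
0.014 [318. 292.] [320. 273.]
0.021 [318. 299.] [320. 278.]
0.03 [318. 308.] [320. 287.]
[320. 230.]
[ 0.52178845  0.16126832 -0.64656623] [  0.  -40.3  26.    0.   -0.   -0. ]
```

The fingers closed just above the cassette without touching it, so the tips sit higher than nominal. I'll probe gently downward to find their real height.

```bash
python3 -m jog '[[0,0,0.02,0,0,0,1],[0,0,0.02,0,0,0,1],[0,0,0.02,0,0,0,1],[0,0,0,0,0,0,1],[0,0,0,0,0,0,1],[0,0,0,0,0,0,1],[0,0,0,0,0,0,1],[0,0,0,0,0,0,1],[0,0,0,0,0,0,1],[0,0,0,0,0,0,1]]' 60
```

```text
time_s: 30.38
eef_pos: [0.4241, -0.1553, -0.0037]
tool_rot: [180.0, -0.0, -175.3]
wrist_force: [0.5, -0.5, -0.8]
width: 0.003
grasp_force: 0.0
```

```bash
python3 -m jog '[[0,0,0.02,0,0,0,1],[0,0,0.02,0,0,0,1],[0,0,0,0,0,0,1],[0,0,0,0,0,0,1],[0,0,0,0,0,0,1],[0,0,0,0,0,0,1],[0,0,0,0,0,0,1],[0,0,0,0,0,0,1],[0,0,0,0,0,0,1],[0,0,0,0,0,0,1]]' 60
python3 -m jog '[[0,0,0.02,0,0,0,1],[0,0,0.02,0,0,0,1],[0,0,0,0,0,0,1],[0,0,0,0,0,0,1],[0,0,0,0,0,0,1],[0,0,0,0,0,0,1],[0,0,0,0,0,0,1],[0,0,0,0,0,0,1],[0,0,0,0,0,0,1],[0,0,0,0,0,0,1]]' 60
```

```text
time_s: 31.22
eef_pos: [0.424, -0.1553, -0.0077]
tool_rot: [180.0, -0.0, -175.3]
wrist_force: [0.2, -0.0, -0.2]
width: 0.0
grasp_force: 0.0
time_s: 32.05
eef_pos: [0.4241, -0.1553, -0.0117]
tool_rot: [-180.0, -0.0, -175.3]
wrist_force: [-0.8, -0.4, 0.2]
width: 0.001
grasp_force: 0.0
```

Run:
```python
from h import *
im=cams.get_image('wrist'); a=im['frame'][200:480,180:460]
i2=cams.get_image('scene'); u,v=map(int,proj(i2,(.424,-.155,.02))); b=i2['frame'][v-70:v+70,u-70:u+70]
cv2.imwrite('pics/c6.png',np.hstack([cv2.resize(a,(400,400)),cv2.resize(b,(400,400),interpolation=cv2.INTER_CUBIC)]))
```

```text
(no output)
```

View pics/c6.png

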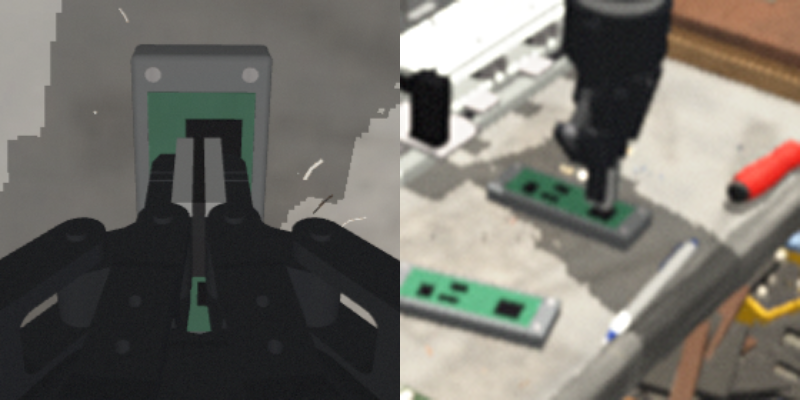

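Scene crop at right: the shut tips are at about (605,205), right above the cassette's chip and close to touching it. I'll probe a little further.

```bash
for i in 1; do python3 -m jog '[[0,0,0.01,0,0,0,1],[0,0,0.01,0,0,0,1],[0,0,0.01,0,0,0,1],[0,0,0,0,0,0,1],[0,0,0,0,0,0,1],[0,0,0,0,0,0,1],[0,0,0,0,0,0,1],[0,0,0,0,0,0,1],[0,0,0,0,0,0,1],[0,0,0,0,0,0,1]]' 60; done
python3 -m jog '[[0,0,0.01,0,0,0,1],[0,0,0.01,0,0,0,1],[0,0,0.01,0,0,0,1],[0,0,0,0,0,0,1],[0,0,0,0,0,0,1],[0,0,0,0,0,0,1],[0,0,0,0,0,0,1],[0,0,0,0,0,0,1],[0,0,0,0,0,0,1],[0,0,0,0,0,0,1]]' 60
```

```text
time_s: 32.98
eef_pos: [0.4241, -0.1553, -0.0147]
tool_rot: [-180.0, -0.0, -175.3]
wrist_force: [0.2, 0.2, 0.9]
width: -0.001
grasp_force: 0.0
time_s: 33.82
eef_pos: [0.4241, -0.1553, -0.0173]
tool_rot: [-180.0, -0.0, -175.3]
wrist_force: [-1.5, 1.9, 7.4]
width: -0.002
grasp_force: 3.8
```

Contact at reported z = -0.017, with the cassette top at 14 mm: the real tips sit about 31 mm behind the reported TCP. I'll correct for that, open above the cassette, go lower and grip.

```bash
python3 -m jog '[[0,0,-0.1,0,0,0,1],[0,0,-0.2,0,0,0,1],[0,0,0,0,0,0,0.4],[0,0,0,0,0,0,0],[0,0,0,0,0,0,-0.4],[0,0,0,0,0,0,-0.4],[0,0,0,0,0,0,-0.4],[0,0,0,0,0,0,-0.4],[0,0,0.1,0,0,0,-0.4],[0,0,0.1,0,0,0,-0.4]]' 60
python3 -m jog '[[0,0,0.1,0,0,0,-0.4],[0,0,0.05,0,0,0,-0.4],[0,0,0.04,0,0,0,-0.4],[0,0,0.02,0,0,0,-0.4],[0,0,0,0,0,0,-0.2],[0,0,0,0,0,0,0],[0,0,0,0,0,0,0.2],[0,0,0,0,0,0,0.4],[0,0,0,0,0,0,0.8],[0,0,0,0,0,0,1]]' 60
python3 -m jog '[[0,0,0,0,0,0,1],[0,0,0,0,0,0,1],[0,0,0,0,0,0,1],[0,0,0,0,0,0,1],[0,0,0,0,0,0,1],[0,0,0,0,0,0,1],[0,0,0,0,0,0,1],[0,0,0,0,0,0,1],[0,0,0,0,0,0,1],[0,0,0,0,0,0,1]]' 60
```

```text
time_s: 34.65
eef_pos: [0.4245, -0.1554, -0.0083]
tool_rot: [-180.0, 0.0, -175.3]
wrist_force: [-0.6, -0.2, 0.3]
width: 0.702
grasp_force: 0.0
time_s: 35.48
eef_pos: [0.4243, -0.1554, -0.0284]
tool_rot: [-180.0, 0.0, -175.3]
wrist_force: [-1.4, -0.5, 3.4]
width: 0.488
grasp_force: 61.2
time_s: 36.32
eef_pos: [0.4243, -0.1554, -0.0284]
tool_rot: [-180.0, 0.0, -175.3]
wrist_force: [-0.5, 0.7, 5.4]
width: 0.494
grasp_force: 61.5
```

Held (opening ≈ 42–44 mm at 61 N). Now lift, straighten and carry it in front of slot 3.

```bash
python3 - <<'E'
from h import *
im=cams.get_image('top')
for p in((500,255),(475,318),(449,388)): print(ray(im,*p,.025).round(3))
E
python3 -m jog '[[0,0,-0.05,0,0,0,1],[0,0,-0.1,0,0,0,1],[0,0,-0.15,0,0,0,1],[0,0,-0.15,0,0,0,1],[0,0,-0.1,0,0,0,1],[0,0,-0.05,0,0,0,1],[0,0,0,0,0,0.0128,1],[0,0,0,0,0,0.0128,1],[0,0,0,0,0,0,1],[0,0,0,0,0,0,1]]' 60
python3 - <<'E'
from h import *
im=cams.get_image('wrist'); cv2.imwrite('pics/w7.png',im['frame'])
im['R'];
for r in cass(im): print(r)
E
```

```text
[ 0.679 -0.389  0.025]
[ 0.533 -0.393  0.025]
[ 0.38  -0.401  0.025]
time_s: 37.2
eef_pos: [0.4238, -0.1551, 0.0312]
tool_rot: [180.0, -0.0, -179.9]
wrist_force: [0.0, -0.1, -1.6]
width: 0.492
grasp_force: 61.1
([436.2, -5.1], 96.5, 34.0, 17.1, (568, 285), 6604)
([488.1, -154.7], 114.9, 49.5, 0.2, (317, 354), 8937)
```

```bash
python3 -m jog '[[0,-0.08,0,0,0,0,1],[0,-0.14,0,0,0,0,1],[0,-0.18,0,0,0,0,1],[0,-0.18,0,0,0,0,1],[0,-0.18,0,0,0,0,1],[0,-0.18,0,0,0,0,1],[0,-0.18,0,0,0,0,1],[0,-0.18,0,0,0,0,1],[0,-0.18,0,0,0,0,1],[0,-0.14,0,0,0,0,1]]' 60
python3 -m jog '[[0,-0.1,0,0,0,0,1],[0,-0.04,0,0,0,0,1],[-0.08,0,0,0,0,0,1],[-0.09,0,0,0,0,0,1],[-0.08,0,0,0,0,0,1],[0,0,0.06,0,0,0,1],[0,0,0.06,0,0,0,1],[0,0,0,0,0,0,1],[0,0,0,0,0,0,1],[0,0,0,0,0,0,1]]' 60
python3 - <<'E'
from h import *
im=cams.get_image('wrist')
i2=cams.get_image('top'); i3=cams.get_image('scene')
for i in(im,i2,i3):
  print([(np.round(d['at'],3).tolist(),round(d['confidence'],2)) for n in('slot_1','carriage_grip') for d in nets.tip_of(i,n)[:4]])
a=im['frame'][240:480,120:520]
u,v=map(int,proj(i3,(.54,-.331,.05))); b=i3['frame'][v-60:v+60,u-100:u+100]
cv2.imwrite('pics/c8.png',np.hstack([cv2.resize(a,(400,240)),cv2.resize(b,(400,240),interpolation=cv2.INTER_CUBIC)]))
E
```

```text
time_s: 38.08
eef_pos: [0.4239, -0.3192, 0.0311]
tool_rot: [-180.0, -0.0, -180.0]
wrist_force: [0.4, 0.1, -1.7]
width: 0.494
grasp_force: 61.1
time_s: 38.92
eef_pos: [0.4487, -0.3308, 0.019]
tool_rot: [180.0, -0.1, -179.9]
wrist_force: [0.7, 0.3, -1.4]
width: 0.499
grasp_force: 61.1
[]
[([0.569, -0.257, 0.056], 0.95), ([0.564, -0.327, 0.051], 0.65), ([0.55, -0.104, 0.082], 0.82)]
[([0.563, -0.181, 0.051], 0.69), ([0.566, -0.329, 0.051], 0.64), ([0.565, -0.259, 0.052], 0.63), ([0.547, -0.114, 0.084], 0.97)]
```

View pics/c8.png

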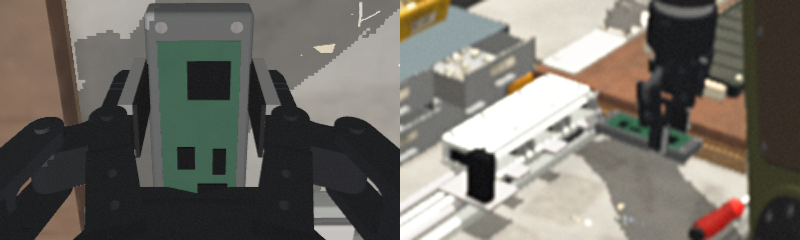

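Held level, in line with slot 3 (y -0.329 to -0.331). Inserting slowly.

```bash
python3 -m jog '[[-0.03,0,0,0,0,0,1],[-0.04,0,0,0,0,0,1],[-0.04,0,0,0,0,0,1],[-0.04,0,0,0,0,0,1],[-0.04,0,0,0,0,0,1],[-0.04,0,0,0,0,0,1],[-0.04,0,0,0,0,0,1],[-0.04,0,0,0,0,0,1],[-0.04,0,0,0,0,0,1],[-0.03,0,0,0,0,0,1]]' 60
python3 -m jog '[[-0.02,0,0,0,0,0,1],[-0.02,0,0,0,0,0,1],[-0.02,0,0,0,0,0,1],[-0.02,0,0,0,0,0,1],[-0.02,0,0,0,0,0,1],[-0.02,0,0,0,0,0,1],[-0.02,0,0,0,0,0,1],[-0.02,0,0,0,0,0,1],[-0.02,0,0,0,0,0,1],[-0.02,0,0,0,0,0,1]]' 60
```

```text
time_s: 40.2
eef_pos: [0.4877, -0.3312, 0.0192]
tool_rot: [180.0, -0.0, -179.9]
wrist_force: [-0.0, -0.6, -1.3]
width: 0.496
grasp_force: 61.1
time_s: 41.03
eef_pos: [0.5073, -0.3312, 0.0192]
tool_rot: [180.0, -0.0, -180.0]
wrist_force: [-0.3, -0.7, -0.8]
width: 0.492
grasp_force: 61.1
```

```bash
python3 -m jog '[[-0.02,0,0,0,0,0,1],[-0.03,0,0,0,0,0,1],[-0.03,0,0,0,0,0,1],[-0.03,0,0,0,0,0,1],[-0.03,0,0,0,0,0,1],[-0.03,0,0,0,0,0,1],[-0.03,0,0,0,0,0,1],[-0.03,0,0,0,0,0,1],[-0.02,0,0,0,0,0,1],[-0.02,0,0,0,0,0,1]]' 60
python3 -m jog '[[-0.02,0,0,0,0,0,1],[-0.02,0,0,0,0,0,1],[-0.02,0,0,0,0,0,1],[-0.01,0,0,0,0,0,1],[-0.01,0,0,0,0,0,1],[0,0,0,0,0,0,1],[0,0,0,0,0,0,1],[0,0,0,0,0,0,1],[0,0,0,0,0,0,1],[0,0,0,0,0,0,1]]' 60
```

```text
time_s: 41.87
eef_pos: [0.5344, -0.3312, 0.0192]
tool_rot: [180.0, -0.0, -180.0]
wrist_force: [0.7, 0.6, -1.1]
width: 0.493
grasp_force: 61.1
time_s: 42.7
eef_pos: [0.5378, -0.3311, 0.0183]
tool_rot: [180.0, -0.4, 180.0]
wrist_force: [-10.5, -1.2, 1.1]
width: 0.498
grasp_force: 61.5
```

Against the rear stop (10 N at x = 0.538, as predicted). Ease off, let go and rise.

```bash
python3 -m jog '[[0.02,0,0.01,0,0,0,1],[0.01,0,0.01,0,0,0,1],[0,0,0,0,0,0,0.1],[0,0,0,0,0,0,-0.1],[0,0,0,0,0,0,-0.3],[0,0,0,0,0,0,-0.3],[0,0,0,0,0,0,-0.3],[0,0,-0.1,0,0,0,-0.3],[0,0,-0.2,0,0,0,-0.3],[0,0,-0.3,0,0,0,-0.3]]' 60
python3 -m jog '[[0.2,0.2,-0.4,0,0,0,-0.4],[0.3,0.3,-0.4,0,0,0,-0.4],[0.3,0.4,-0.2,0,0,0,-0.4],[0,0.4,-0.2,0,0,0,-0.4],[0,0.4,0,0,0,0,-0.4],[0,0.2,0,0,0,0,-0.4],[0,0,0,0,0,0,-0.4],[0,0,0,0,0,0,-0.4],[0,0,0,0,0,0,-0.4],[0,0,0,0,0,0,-0.4]]' 60
python3 - <<'E'
from h import *
im=cams.get_image('wrist'); cv2.imwrite('pics/w9.png',im['frame'])
for r in cass(im): print('w',r)
it=cams.get_image('top')
for z,n in((.06,'z60'),): 
  for i in(im,it):
    hsv=cv2.cvtColor(i['frame'],cv2.COLOR_BGR2HSV); m=((hsv[...,0]>45)&(hsv[...,0]<95)&(hsv[...,1]>70)).astype(np.uint8)
    for r in rects(i,cv2.morphologyEx(m,cv2.MORPH_CLOSE,np.ones((5,5))),z): print(n,r)
E
```

```text
time_s: 43.53
eef_pos: [0.5374, -0.3299, 0.0758]
tool_rot: [179.8, -0.3, -180.0]
wrist_force: [0.1, -1.2, 0.5]
width: 0.649
grasp_force: 0.0
time_s: 44.37
eef_pos: [0.4776, -0.1654, 0.1741]
tool_rot: [-180.0, -0.0, 180.0]
wrist_force: [-0.3, -0.4, -0.1]
width: 0.701
grasp_force: 0.0
w ([383.0, 95.7], 95.5, 40.5, 15.9, (619, 104), 3077)
w ([435.5, -5.8], 95.9, 33.7, 17.0, (490, 166), 3032)
w ([566.2, -353.1], 63.0, 38.9, -3.8, (138, 295), 1618)
z60 ([384.7, 60.0], 82.4, 34.9, 15.9, (619, 104), 3077)
z60 ([430.0, -27.6], 82.8, 29.1, 17.0, (490, 166), 3032)
z60 ([542.8, -327.3], 54.4, 33.6, -3.8, (138, 295), 1618)
z60 ([539.7, -327.3], 47.6, 30.4, -3.9, (452, 298), 272)
```

View pics/w9.png

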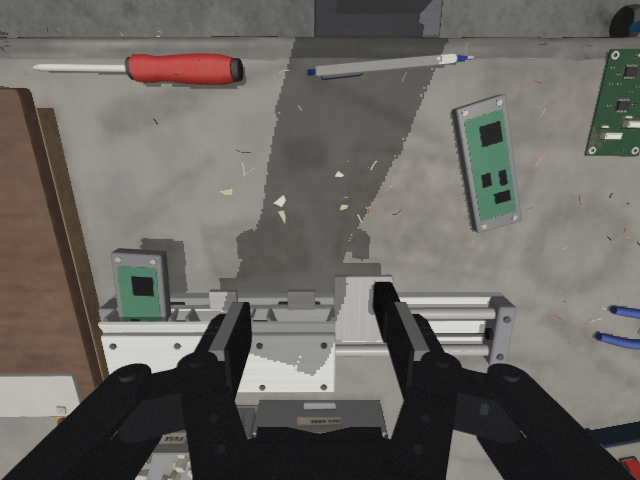

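Cassette B is in slot 3, at (138,285) with its outer half showing. It sits slightly skewed (about 4°), so I'll push it square later. Cassette A is unmoved at (487,165); fetching it.

```bash
python3 -m jog '[[0.07,0.15,0,0,0,0,-0.4],[0.1,0.23,0,0,0,0,-0.4],[0.1,0.23,0,0,0,0,-0.4],[0.1,0.23,0,0,0,0,-0.4],[0.1,0.23,0,0,0,0,-0.4],[0.1,0.23,0,0,0,0,-0.4],[0.1,0.22,0,0,0,0,-0.4],[0,0,0,0,0,-0.0315,-0.4],[0,0,0,0,0,-0.0315,-0.4],[0,0,0,0,0,-0.0315,-0.4]]' 60
python3 -m jog '[[0,0,0.2,0,0,0,-0.4],[0,0,0.3,0,0,0,-0.4],[0,0,0.3,0,0,0,-0.4],[0,0,0.3,0,0,0,-0.4],[0,0,0.2,0,0,0,-0.4],[0,0,0.1,0,0,0,-0.4],[0,0,0,0,0,0,-0.4],[0,0,0,0,0,0,-0.4],[0,0,0,0,0,0,-0.4],[0,0,0,0,0,0,-0.4]]' 60
python3 - <<'E'
from h import *
im=cams.get_image('wrist'); cv2.imwrite('pics/w10.png',im['frame'])
for r in cass(im): print('w',r)
s=st()
E
```

```text
time_s: 45.3
eef_pos: [0.4095, -0.012, 0.1739]
tool_rot: [180.0, -0.0, -162.6]
wrist_force: [0.1, -0.1, -0.0]
width: 0.702
grasp_force: 0.0
time_s: 46.13
eef_pos: [0.4113, -0.0126, 0.0351]
tool_rot: [-180.0, 0.1, -163.0]
wrist_force: [0.4, -1.0, 0.1]
width: 0.702
grasp_force: 0.0
w ([378.2, 104.3], 85.2, 47.8, -0.3, (527, 262), 7678)
w ([436.0, -6.3], 96.1, 33.9, 17.0, (315, 301), 6078)
{'time_s': 46.183, 'joint_positions': [-1.763, 6.109, -41.099, 42.693, 0.004, -18.806], 'eef_pos': [0.411, -0.013, 0.035], 'tool_rot': [-179.972, 0.095, -162.957], 'wrist_force': [-0.48, 0.683, -0.233], 'grasp_force': 0.0, 'width': 0.703}
```

```bash
python3 -m jog '[[0,0,0.2,0,0,0,-0.4],[0,0,0.2,0,0,0,-0.4],[0,0,0.1,0,0,0,-0.4],[0,0,0.08,0,0,0,-0.4],[0,0,0.055,0,0,0,-0.4],[0,0,0,0,0,0,-0.4],[0,0,0,0,0,0,-0.2],[0,0,0,0,0,0,0],[0,0,0,0,0,0,0.4],[0,0,0,0,0,0,1]]' 60
python3 -m jog '[[0,0,0,0,0,0,1],[0,0,0,0,0,0,1],[0,0,0,0,0,0,1],[0,0,-0.05,0,0,0,1],[0,0,-0.1,0,0,0,1],[0,0,-0.15,0,0,0,1],[0,0,-0.15,0,0,0,1],[0,0,-0.1,0,0,0,1],[0,0,-0.05,0,0,0,1],[0,0,0,0,0,0,1]]' 60
```

```text
time_s: 47.02
eef_pos: [0.411, -0.0127, -0.0284]
tool_rot: [-180.0, 0.1, -163.0]
wrist_force: [-1.6, -1.0, 6.5]
width: 0.496
grasp_force: 60.8
time_s: 47.85
eef_pos: [0.4116, -0.0126, 0.0319]
tool_rot: [-180.0, 0.1, -162.9]
wrist_force: [-0.1, -0.3, -1.0]
width: 0.491
grasp_force: 61.3
```

```bash
python3 -m jog '[[0,0,0,0,0,0.0315,1],[0,0,0,0,0,0.0315,1],[0,0,0,0,0,0.0315,1],[0,-0.08,0,0,0,0,1],[0,-0.15,0,0,0,0,1],[0,-0.2,0,0,0,0,1],[0,-0.2,0,0,0,0,1],[0,-0.2,0,0,0,0,1],[0,-0.2,0,0,0,0,1],[0,-0.2,0,0,0,0,1]]' 60
python3 -m jog '[[0,-0.2,0,0,0,0,1],[0,-0.2,0,0,0,0,1],[0,-0.2,0,0,0,0,1],[0,-0.2,0,0,0,0,1],[0,-0.2,0,0,0,0,1],[0,-0.15,0,0,0,0,1],[0,-0.06,0,0,0,0,1],[0,0,0,0,0,0,1],[0,0,0,0,0,0,1],[0,0,0,0,0,0,1]]' 60
python3 - <<'E'
from h import *
im=cams.get_image('wrist'); i2=cams.get_image('top'); i3=cams.get_image('scene')
for r in cass(im): print('w',r)
for i in(im,i2,i3):
  print([(np.round(d['at'],3).tolist(),round(d['confidence'],2)) for n in('slot_1','carriage_grip') for d in nets.tip_of(i,n)[:4]])
st()
E
```

```text
time_s: 48.68
eef_pos: [0.4097, -0.137, 0.0301]
tool_rot: [180.0, -0.1, -179.8]
wrist_force: [0.4, -0.8, -1.0]
width: 0.493
grasp_force: 61.3
time_s: 49.52
eef_pos: [0.4099, -0.2557, 0.0302]
tool_rot: [179.9, -0.1, -179.9]
wrist_force: [0.3, -0.9, -1.1]
width: 0.493
grasp_force: 61.3
w ([472.6, -255.5], 116.0, 49.1, -0.5, (316, 352), 9058)
[]
[([0.566, -0.331, 0.048], 0.91), ([0.568, -0.256, 0.055], 0.74), ([0.564, -0.178, 0.055], 0.57)]
[([0.566, -0.256, 0.052], 0.74), ([0.564, -0.179, 0.05], 0.64), ([0.568, -0.331, 0.054], 0.63), ([0.548, -0.113, 0.082], 0.67)]
{'time_s': 49.967, 'joint_positions': [-31.981, 13.697, -32.334, 43.981, -0.009, -32.054], 'eef_pos': [0.411, -0.256, 0.031], 'tool_rot': [-179.999, -0.015, -179.927], 'wrist_force': [0.51, -0.043, -1.834], 'grasp_force': 61.293, 'width': 0.494}
```

```bash
python3 -m jog '[[-0.05,-0.007,0,0,0,0,1],[-0.09,0,0,0,0,0,1],[-0.1,0,0,0,0,0,1],[-0.09,0,0,0,0,0,1],[-0.05,0,0,0,0,0,1],[0,0,0.05,0,0,0,1],[0,0,0.05,0,0,0,1],[0,0,0.016,0,0,0,1],[0,0,0,0,0,0,1],[0,0,0,0,0,0,1]]' 60
python3 -m jog '[[-0.03,0,0,0,0,0,1],[-0.04,0,0,0,0,0,1],[-0.04,0,0,0,0,0,1],[-0.04,0,0,0,0,0,1],[-0.04,0,0,0,0,0,1],[-0.04,0,0,0,0,0,1],[-0.04,0,0,0,0,0,1],[-0.04,0,0,0,0,0,1],[-0.04,0,0,0,0,0,1],[-0.03,0,0,0,0,0,1]]' 60
python3 -m jog '[[-0.02,0,0,0,0,0,1],[-0.02,0,0,0,0,0,1],[-0.02,0,0,0,0,0,1],[-0.02,0,0,0,0,0,1],[-0.02,0,0,0,0,0,1],[-0.02,0,0,0,0,0,1],[-0.02,0,0,0,0,0,1],[-0.02,0,0,0,0,0,1],[-0.02,0,0,0,0,0,1],[-0.02,0,0,0,0,0,1]]' 60
```

```text
time_s: 50.8
eef_pos: [0.4477, -0.257, 0.0185]
tool_rot: [180.0, -0.1, -180.0]
wrist_force: [-0.3, 0.1, -1.5]
width: 0.495
grasp_force: 61.3
time_s: 51.63
eef_pos: [0.487, -0.2572, 0.0189]
tool_rot: [180.0, -0.0, -179.9]
wrist_force: [0.0, 0.2, -1.7]
width: 0.492
grasp_force: 61.3
time_s: 52.47
eef_pos: [0.5065, -0.2571, 0.0188]
tool_rot: [180.0, -0.0, -180.0]
wrist_force: [-0.3, 1.5, -1.7]
width: 0.493
grasp_force: 61.3
```

```bash
python3 -m jog '[[-0.02,0,0,0,0,0,1],[-0.03,0,0,0,0,0,1],[-0.03,0,0,0,0,0,1],[-0.03,0,0,0,0,0,1],[-0.03,0,0,0,0,0,1],[-0.03,0,0,0,0,0,1],[-0.03,0,0,0,0,0,1],[-0.03,0,0,0,0,0,1],[-0.02,0,0,0,0,0,1],[-0.02,0,0,0,0,0,1]]' 60
python3 -m jog '[[-0.02,0,0,0,0,0,1],[-0.02,0,0,0,0,0,1],[-0.02,0,0,0,0,0,1],[-0.02,0,0,0,0,0,1],[-0.01,0,0,0,0,0,1],[0,0,0,0,0,0,1],[0,0,0,0,0,0,1],[0,0,0,0,0,0,1],[0,0,0,0,0,0,1],[0,0,0,0,0,0,1]]' 60
```

```text
time_s: 53.3
eef_pos: [0.5336, -0.2571, 0.0188]
tool_rot: [180.0, -0.0, -179.9]
wrist_force: [-0.6, 1.7, -2.2]
width: 0.496
grasp_force: 61.3
time_s: 54.13
eef_pos: [0.5385, -0.2572, 0.0179]
tool_rot: [-180.0, -0.4, -180.0]
wrist_force: [-10.4, 0.6, 1.8]
width: 0.497
grasp_force: 61.6
```

Home in slot 2. I'll let go with a narrow opening, then nudge both ends square and home with the part-open finger tips.

```bash
python3 -m jog '[[0.02,0,0.01,0,0,0,1],[0.01,0,0.005,0,0,0,1],[0,0,0,0,0,0,0.1],[0,0,0,0,0,0,-0.1],[0,0,0,0,0,0,-0.2],[0,0,0,0,0,0,-0.2],[0,0,0,0,0,0,-0.2],[0,0,-0.1,0,0,0,-0.2],[0,0,-0.2,0,0,0,-0.2],[0,0,-0.3,0,0,0,-0.2]]' 60
python3 -m jog '[[0.1,0,-0.1,0,0,0,0.2],[0.3,0,0,0,0,0,0.5],[0.3,0,0,0,0,0,0.6],[0.1,0,0,0,0,0,0.6],[0,0,0.2,0,0,0,0.6],[0,0,0.3,0,0,0,0.6],[0,0,0.15,0,0,0,0.6],[0,0,0,0,0,0,0.6],[0,0,0,0,0,0,0.6],[0,0,0,0,0,0,0.6]]' 60
python3 - <<'E'
from h import *
im=cams.get_image('wrist'); cv2.imwrite('pics/w11.png',im['frame'])
st()
it=cams.get_image('top'); i3=cams.get_image('scene')
for i in(im,it):
    hsv=cv2.cvtColor(i['frame'],cv2.COLOR_BGR2HSV); m=((hsv[...,0]>45)&(hsv[...,0]<95)&(hsv[...,1]>70)).astype(np.uint8)
    for r in rects(i,cv2.morphologyEx(m,cv2.MORPH_CLOSE,np.ones((5,5))),.06): print(r)
u,v=map(int,proj(i3,(.53,-.29,.05))); cv2.imwrite('pics/c11.png',cv2.resize(i3['frame'][v-60:v+60,u-80:u+80],(640,480),interpolation=cv2.INTER_CUBIC))
E
```

```text
time_s: 54.97
eef_pos: [0.5377, -0.2563, 0.0762]
tool_rot: [179.9, -0.2, -180.0]
wrist_force: [-0.0, 0.8, 0.0]
width: 0.601
grasp_force: 0.0
time_s: 55.8
eef_pos: [0.4602, -0.2577, 0.0235]
tool_rot: [-180.0, 0.1, -180.0]
wrist_force: [0.7, 1.2, 1.4]
width: 0.202
grasp_force: 0.0
{'time_s': 55.85, 'joint_positions': [-29.237, 18.214, -27.1, 44.572, -0.01, -29.284], 'eef_pos': [0.461, -0.258, 0.024], 'tool_rot': [-179.936, 0.094, -179.954], 'wrist_force': [0.054, -0.374, -0.244], 'grasp_force': 0.0, 'width': 0.199}
([521.9, -257.5], 30.4, 8.3, -89.9, (318, 425), 604)
([547.6, -318.2], 31.1, 5.6, -40.6, (201, 466), 335)
```

View pics/c11.png

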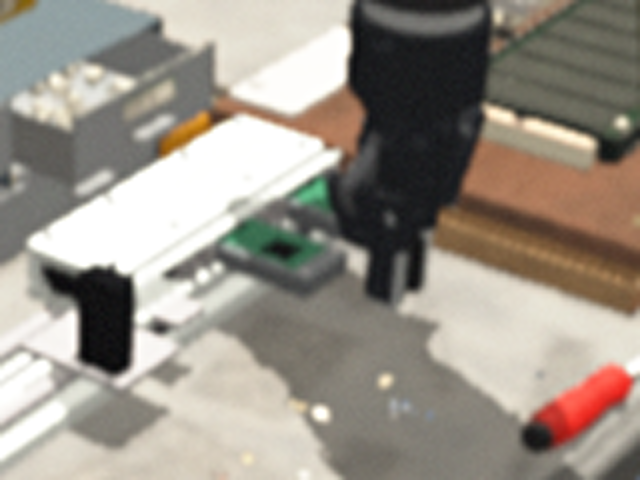

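Cassette A sits level in slot 2, with its outer half showing at (280,255). The finger tips are in front of its end. Nudging.

```bash
python3 -m jog '[[-0.05,0,0.05,0,0,0,0.6],[-0.08,0,0,0,0,0,0.6],[-0.05,0,0,0,0,0,0.6],[-0.03,0,0,0,0,0,0.6],[-0.03,0,0,0,0,0,0.6],[-0.03,0,0,0,0,0,0.6],[-0.03,0,0,0,0,0,0.6],[-0.02,0,0,0,0,0,0.6],[0,0,0,0,0,0,0.6],[0,0,0,0,0,0,0.6]]' 60
python3 -m jog '[[-0.02,0,0,0,0,0,0.6],[-0.02,0,0,0,0,0,0.6],[-0.02,0,0,0,0,0,0.6],[-0.01,0,0,0,0,0,0.6],[0,0,0,0,0,0,0.6],[0,0,0,0,0,0,0.6],[0,0,0,0,0,0,0.6],[0,0,0,0,0,0,0.6],[0,0,0,0,0,0,0.6],[0,0,0,0,0,0,0.6]]' 60
```

```text
time_s: 56.78
eef_pos: [0.4915, -0.2572, 0.0174]
tool_rot: [180.0, -0.0, -179.9]
wrist_force: [0.4, -0.8, 0.5]
width: 0.198
grasp_force: 0.0
time_s: 57.62
eef_pos: [0.4926, -0.2573, 0.0165]
tool_rot: [-179.9, -0.6, 180.0]
wrist_force: [-14.6, -1.2, 8.2]
width: 0.199
grasp_force: 7.2
```

```bash
python3 -m jog '[[0.1,0,0,0,0,0,0.6],[0.15,0,0,0,0,0,0.6],[0,-0.15,0,0,0,0,0.6],[0,-0.2,0,0,0,0,0.6],[0,-0.2,0,0,0,0,0.6],[0,-0.19,0,0,0,0,0.6],[-0.06,0,0,0,0,0,0.6],[-0.04,0,0,0,0,0,0.6],[-0.03,0,0,0,0,0,0.6],[-0.02,0,0,0,0,0,0.6]]' 60
python3 -m jog '[[-0.02,0,0,0,0,0,0.6],[-0.02,0,0,0,0,0,0.6],[-0.02,0,0,0,0,0,0.6],[-0.02,0,0,0,0,0,0.6],[-0.02,0,0,0,0,0,0.6],[-0.01,0,0,0,0,0,0.6],[0,0,0,0,0,0,0.6],[0,0,0,0,0,0,0.6],[0,0,0,0,0,0,0.6],[0,0,0,0,0,0,0.6]]' 60
```

```text
time_s: 58.45
eef_pos: [0.489, -0.3305, 0.0173]
tool_rot: [180.0, -0.0, -179.9]
wrist_force: [0.9, 0.4, 0.5]
width: 0.197
grasp_force: 0.0
time_s: 59.28
eef_pos: [0.4915, -0.3308, 0.0163]
tool_rot: [-179.9, -0.8, 179.9]
wrist_force: [-19.9, -1.8, 10.6]
width: 0.2
grasp_force: 10.2
```

Both home against the rear stop (contact at x ≈ 0.492 for each). Now back to the carriage grip for the loaded stroke.

```bash
python3 -m jog '[[0.1,0,0,0,0,0,0.6],[0.15,0,0,0,0,0,0.6],[0,0,-0.2,0,0,0,0.4],[0,0,-0.3,0,0,0,0],[0,0,-0.3,0,0,0,-0.6],[0,0,-0.3,0,0,0,-1],[0,0.2,-0.23,0,0,0,-1],[0,0.25,0,0,0,0,-1],[0,0.25,0,0,0,0,-1],[0,0.25,0,0,0,0,-1]]' 60
python3 -m jog '[[-0.1,0.25,0,0,0,0,-1],[-0.15,0.25,0,0,0,0,-1],[-0.2,0.25,0,0,0,0,-1],[-0.2,0.25,0,0,0,0,-1],[-0.18,0.25,0,0,0,0,-1],[0,0.03,0,0,0,0,-1],[0,0,0,0,0,0,-1],[0,0,0,0,0,0,-1],[0,0,0,0,0,0,-1],[0,0,0,0,0,0,-1]]' 60
python3 - <<'E'
from h import *
im=cams.get_image('wrist'); cv2.imwrite('pics/w12.png',im['frame'])
print([(np.round(d['at'],3).tolist(),round(d['confidence'],2)) for n in('carriage_grip','slot_1') for d in nets.tip_of(im,n)[:3]])
print(proj(im,(.55,-.1075,.106)))
hsv=cv2.cvtColor(im['frame'],cv2.COLOR_BGR2HSV); m=((hsv[...,0]>45)&(hsv[...,0]<95)&(hsv[...,1]>70)).astype(np.uint8)
for r in rects(im,cv2.morphologyEx(m,cv2.MORPH_CLOSE,np.ones((5,5))),.06): print(r)
b=im['frame'].max(2)<40; sub=np.zeros_like(b); sub[180:300,250:400]=b[180:300,250:400]
for r in rects(im,sub,.106,300): print('blk',r)
E
```

```text
time_s: 60.12
eef_pos: [0.475, -0.2351, 0.1512]
tool_rot: [-180.0, 0.1, -180.0]
wrist_force: [0.4, 0.0, 0.1]
width: 1.003
grasp_force: 0.0
time_s: 60.95
eef_pos: [0.5567, -0.1091, 0.1504]
tool_rot: [-180.0, -0.0, 180.0]
wrist_force: [-0.4, 0.0, -0.3]
width: 0.998
grasp_force: 0.0
[([0.546, -0.113, 0.076], 0.59), ([0.561, -0.188, 0.053], 0.9), ([0.565, -0.252, 0.057], 0.82), ([0.566, -0.333, 0.052], 0.58)]
(np.float64(320.657306095515), np.float64(244.20514512317538))
([417.1, 73.2], 41.1, 32.8, 89.9, (599, 28), 2295)
([541.3, -328.0], 51.7, 33.8, -3.3, (32, 215), 2302)
([541.4, -257.5], 49.7, 33.7, 0.0, (124, 215), 2253)
([714.0, -183.9], 23.9, 12.5, 90.0, (237, 397), 251)
([714.0, -140.7], 54.7, 12.5, 90.0, (286, 397), 654)
blk ([541.9, -105.4], 39.8, 16.7, -0.5, (323, 232), 1471)
```

View pics/w12.png

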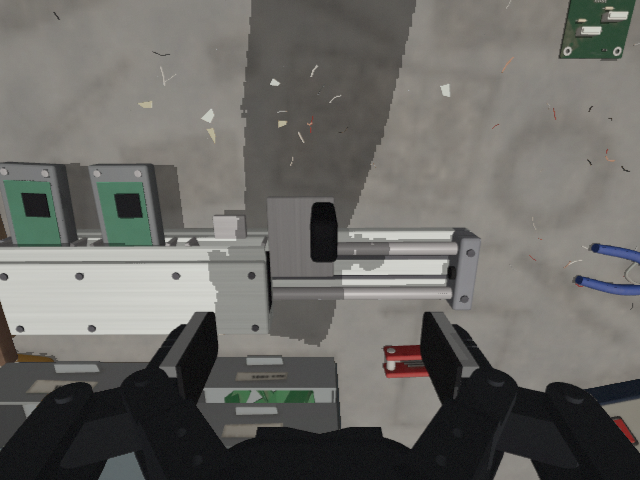

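The wrist view shows both cassettes seated side by side at (32,205) and (127,205), with their ends level at row ~165. B's board is still skewed ~3° in the slot play. I'll straighten B with a brief aligned re-grip before the loaded stroke.

```bash
python3 -m jog '[[0.05,-0.2,0,0,0,0,-0.2],[0.05,-0.25,0,0,0,0,-0.2],[0.05,-0.25,0,0,0,0,-0.2],[0.037,-0.25,0,0,0,0,-0.2],[0,-0.25,0,0,0,0,-0.2],[0,-0.25,0,0,0,0,-0.2],[0,-0.25,0,0,0,0,-0.2],[0,-0.25,0,0,0,0,-0.2],[0,-0.2,0,0,0,0,-0.2],[0,-0.055,0,0,0,0,-0.2]]' 40
python3 -m jog '[[0,0,0.2,0,0,0,-0.2],[0,0,0.25,0,0,0,-0.2],[0,0,0.25,0,0,0,-0.2],[0,0,0.25,0,0,0,-0.2],[0,0,0.2,0,0,0,-0.2],[0,0,0.17,0,0,0,-0.2],[0,0,0,0,0,0,-0.2],[0,0,0,0,0,0,-0.2],[0,0,0,0,0,0,-0.2],[0,0,0,0,0,0,-0.2]]' 40
python3 -m jog '[[0,0,0,0,0,0,-0.1],[0,0,0,0,0,0,0],[0,0,0,0,0,0,0.2],[0,0,0,0,0,0,1],[0,0,0,0,0,0,1],[0,0,0,0,0,0,1],[-0.02,0,0,0,0,0,1],[-0.02,0,0,0,0,0,1],[0,0,0,0,0,0,1],[0,0,0,0,0,0,1]]' 40
```

```text
time_s: 61.93
eef_pos: [0.5382, -0.3322, 0.1502]
tool_rot: [-179.9, -0.0, 179.8]
wrist_force: [-0.3, 0.4, -0.2]
width: 0.598
grasp_force: 0.0
time_s: 62.77
eef_pos: [0.5399, -0.3293, 0.0201]
tool_rot: [-179.9, 0.1, -180.0]
wrist_force: [-0.0, 0.2, 0.6]
width: 0.604
grasp_force: 0.0
time_s: 63.6
eef_pos: [0.5402, -0.3292, 0.0201]
tool_rot: [-179.9, -0.2, 180.0]
wrist_force: [-11.6, 1.9, 14.1]
width: 0.497
grasp_force: 40.6
```

```bash
python3 -m jog '[[0.02,0,0,0,0,0,1],[0.01,0,-0.02,0,0,0,1],[0,0,0,0,0,0,0.1],[0,0,0,0,0,0,0],[0,0,0,0,0,0,-0.1],[0,0,0,0,0,0,-0.2],[0,0,0,0,0,0,-0.2],[0,0,-0.1,0,0,0,-0.2],[0,0,-0.3,0,0,0,-0.2],[0,0,-0.4,0,0,0,-0.2]]' 60
python3 -m jog '[[-0.05,0.2,-0.4,0,0,0,-0.4],[-0.05,0.25,-0.1,0,0,0,-0.7],[-0.05,0.25,0,0,0,0,-1],[0,0.25,0,0,0,0,-1],[0,0.25,0,0,0,0,-1],[0,0.25,0,0,0,0,-1],[0,0.25,0,0,0,0,-1],[0,0.25,0,0,0,0,-1],[0,0.2,0,0,0,0,-1],[0,0.06,0,0,0,0,-1]]' 60
python3 -m jog '[[0,0,0,0,0,0,-1],[0,0,0,0,0,0,-1],[0,0,0,0,0,0,-1],[0,0,0,0,0,0,-1],[0,0,0,0,0,0,-1],[0,0,0,0,0,0,-1],[0,0,0,0,0,0,-1],[0,0,0,0,0,0,-1],[0,0,0,0,0,0,-1],[0,0,0,0,0,0,-1]]' 60
python3 - <<'E'
from h import *
im=cams.get_image('wrist'); cv2.imwrite('pics/w13.png',im['frame'])
hsv=cv2.cvtColor(im['frame'],cv2.COLOR_BGR2HSV); m=((hsv[...,0]>45)&(hsv[...,0]<95)&(hsv[...,1]>70)).astype(np.uint8)
for r in rects(im,cv2.morphologyEx(m,cv2.MORPH_CLOSE,np.ones((5,5))),.06)[:3]: print(r)
b=im['frame'].max(2)<40; sub=np.zeros_like(b); sub[180:300,250:400]=b[180:300,250:400]
for r in rects(im,sub,.106,300): print('blk',r)
print(proj(im,(.55,-.1075,.106)))
E
```

```text
time_s: 64.43
eef_pos: [0.5373, -0.3271, 0.0985]
tool_rot: [179.8, -0.3, -180.0]
wrist_force: [0.9, -0.1, 0.6]
width: 0.6
grasp_force: 0.0
time_s: 65.27
eef_pos: [0.5543, -0.1065, 0.1483]
tool_rot: [179.9, 0.0, -179.8]
wrist_force: [-0.2, 0.1, 0.3]
width: 1.0
grasp_force: 0.0
time_s: 66.1
eef_pos: [0.5543, -0.1092, 0.1474]
tool_rot: [180.0, -0.0, -180.0]
wrist_force: [0.6, -1.4, -0.5]
width: 1.001
grasp_force: 0.0
([415.9, 73.3], 42.5, 34.2, 90.0, (602, 29), 2464)
([541.3, -330.9], 50.2, 35.3, 0.5, (27, 219), 2279)
([541.5, -257.6], 49.4, 33.7, 0.0, (122, 219), 2284)
blk ([541.5, -105.5], 40.2, 17.0, 0.0, (324, 237), 1534)
(np.float64(320.9196833529727), np.float64(249.31153781255773))
```

Both cassettes are now square (0.5° and 0.0°), at equal depth. Gripping the carriage.

```bash
python3 -m jog '[[0.03,0.02,0.1,0,0,0,-1],[0,0,0.2,0,0,0,-1],[0,0,0.2,0,0,0,-1],[0,0,0.2,0,0,0,-1],[0,0,0.2,0,0,0,-1],[0,0,0.1,0,0,0,-1],[0,0,0.05,0,0,0,-1],[0,0,0,0,0,0,-1],[0,0,0,0,0,0,-0.6],[0,0,0,0,0,0,-0.3]]' 80
python3 -m jog '[[0,0,0,0,0,0,0],[0,0,0,0,0,0,0.3],[0,0,0,0,0,0,0.5],[0,0,0,0,0,0,0.8],[0,0,0,0,0,0,1],[0,0,0,0,0,0,1],[0,0,0,0,0,0,1],[0,0,0,0,0,0,1],[0,0,0,0,0,0,1],[0,0,0,0,0,0,1]]' 80
```

```text
time_s: 66.98
eef_pos: [0.5523, -0.1074, 0.0435]
tool_rot: [-180.0, 0.1, -180.0]
wrist_force: [-0.0, 0.1, 0.1]
width: 0.747
grasp_force: 0.0
time_s: 67.82
eef_pos: [0.5517, -0.1071, 0.0431]
tool_rot: [180.0, 0.0, -179.9]
wrist_force: [-0.5, 1.0, 6.0]
width: 0.198
grasp_force: 78.5
```

```bash
python3 -m jog '[[0,0.02,0,0,0,0,1],[0,0.03,0,0,0,0,1],[0,0.04,0,0,0,0,1],[0,0.04,0,0,0,0,1],[0,0.04,0,0,0,0,1],[0,0.04,0,0,0,0,1],[0,0.04,0,0,0,0,1],[0,0.04,0,0,0,0,1],[0,0.04,0,0,0,0,1],[0,0.04,0,0,0,0,1]]' 80
python3 -m jog '[[0,0.04,0,0,0,0,1],[0,0.04,0,0,0,0,1],[0,0.04,0,0,0,0,1],[0,0.04,0,0,0,0,1],[0,0.04,0,0,0,0,1],[0,0.04,0,0,0,0,1],[0,0.04,0,0,0,0,1],[0,0.04,0,0,0,0,1],[0,0.04,0,0,0,0,1],[0,0.04,0,0,0,0,1]]' 80
python3 -m jog '[[0,0.04,0,0,0,0,1],[0,0.04,0,0,0,0,1],[0,0.04,0,0,0,0,1],[0,0.04,0,0,0,0,1],[0,0.04,0,0,0,0,1],[0,0.04,0,0,0,0,1],[0,0.04,0,0,0,0,1],[0,0.04,0,0,0,0,1],[0,0.04,0,0,0,0,1],[0,0.04,0,0,0,0,1]]' 80
python3 -m jog '[[0,0.04,0,0,0,0,1],[0,0.04,0,0,0,0,1],[0,0.04,0,0,0,0,1],[0,0.04,0,0,0,0,1],[0,0.04,0,0,0,0,1],[0,0.03,0,0,0,0,1],[0,0.03,0,0,0,0,1],[0,0.03,0,0,0,0,1],[0,0.03,0,0,0,0,1],[0,0.02,0,0,0,0,1]]' 80
```

```text
time_s: 68.65
eef_pos: [0.5515, -0.0708, 0.0431]
tool_rot: [-179.9, 0.0, -180.0]
wrist_force: [-2.1, -1.4, 5.6]
width: 0.198
grasp_force: 78.8
time_s: 69.48
eef_pos: [0.5514, -0.0308, 0.0431]
tool_rot: [-179.9, 0.0, -180.0]
wrist_force: [-2.7, -2.2, 6.1]
width: 0.198
grasp_force: 78.8
time_s: 70.32
eef_pos: [0.5512, 0.0093, 0.0431]
tool_rot: [-179.9, 0.0, -180.0]
wrist_force: [-2.5, -2.5, 6.3]
width: 0.194
grasp_force: 78.9
time_s: 71.15
eef_pos: [0.5511, 0.0435, 0.0431]
tool_rot: [-179.9, -0.0, -180.0]
wrist_force: [-2.6, -2.2, 6.8]
width: 0.197
grasp_force: 79.0
```

```bash
python3 -m jog '[[0,0.02,0,0,0,0,1],[0,0.02,0,0,0,0,1],[0,0.02,0,0,0,0,1],[0,0.02,0,0,0,0,1],[0,0.02,0,0,0,0,1],[0,0.02,0,0,0,0,1],[0,0.01,0,0,0,0,1],[0,0,0,0,0,0,1],[0,0,0,0,0,0,1],[0,0,0,0,0,0,1]]' 80
```

```text
time_s: 71.98
eef_pos: [0.551, 0.0524, 0.0431]
tool_rot: [-179.5, -0.0, 179.9]
wrist_force: [-3.9, -14.7, 8.9]
width: 0.206
grasp_force: 79.2
```

Left stop reached (15 N at y = 0.0524). Back to the right.

```bash
python3 -m jog '[[0,-0.02,0,0,0,0,1],[0,-0.02,0,0,0,0,1],[0,-0.03,0,0,0,0,1],[0,-0.03,0,0,0,0,1],[0,-0.04,0,0,0,0,1],[0,-0.04,0,0,0,0,1],[0,-0.04,0,0,0,0,1],[0,-0.04,0,0,0,0,1],[0,-0.04,0,0,0,0,1],[0,-0.04,0,0,0,0,1]]' 80
python3 -m jog '[[0,-0.04,0,0,0,0,1],[0,-0.04,0,0,0,0,1],[0,-0.04,0,0,0,0,1],[0,-0.04,0,0,0,0,1],[0,-0.04,0,0,0,0,1],[0,-0.04,0,0,0,0,1],[0,-0.04,0,0,0,0,1],[0,-0.04,0,0,0,0,1],[0,-0.04,0,0,0,0,1],[0,-0.04,0,0,0,0,1]]' 80
python3 -m jog '[[0,-0.04,0,0,0,0,1],[0,-0.04,0,0,0,0,1],[0,-0.04,0,0,0,0,1],[0,-0.04,0,0,0,0,1],[0,-0.04,0,0,0,0,1],[0,-0.04,0,0,0,0,1],[0,-0.04,0,0,0,0,1],[0,-0.04,0,0,0,0,1],[0,-0.04,0,0,0,0,1],[0,-0.04,0,0,0,0,1]]' 80
python3 -m jog '[[0,-0.04,0,0,0,0,1],[0,-0.04,0,0,0,0,1],[0,-0.04,0,0,0,0,1],[0,-0.04,0,0,0,0,1],[0,-0.04,0,0,0,0,1],[0,-0.04,0,0,0,0,1],[0,-0.03,0,0,0,0,1],[0,-0.03,0,0,0,0,1],[0,-0.03,0,0,0,0,1],[0,-0.03,0,0,0,0,1]]' 80
python3 -m jog '[[0,-0.03,0,0,0,0,1],[0,-0.02,0,0,0,0,1],[0,-0.02,0,0,0,0,1],[0,-0.02,0,0,0,0,1],[0,-0.02,0,0,0,0,1],[0,-0.02,0,0,0,0,1],[0,-0.02,0,0,0,0,1],[0,-0.02,0,0,0,0,1],[0,-0.02,0,0,0,0,1],[0,0,0,0,0,0,1]]' 80
```

```text
time_s: 72.82
eef_pos: [0.5512, 0.0233, 0.0432]
tool_rot: [179.9, 0.0, -179.9]
wrist_force: [-2.5, 2.4, 7.5]
width: 0.199
grasp_force: 79.3
time_s: 73.65
eef_pos: [0.5513, -0.0167, 0.0432]
tool_rot: [179.9, 0.0, -179.9]
wrist_force: [-2.2, 2.3, 6.0]
width: 0.202
grasp_force: 79.3
time_s: 74.48
eef_pos: [0.5515, -0.0568, 0.0432]
tool_rot: [179.9, 0.0, -179.9]
wrist_force: [-2.1, 2.8, 6.2]
width: 0.192
grasp_force: 79.2
time_s: 75.32
eef_pos: [0.5516, -0.0929, 0.0431]
tool_rot: [180.0, 0.0, -179.9]
wrist_force: [-1.0, 3.1, 6.1]
width: 0.198
grasp_force: 79.2
time_s: 76.15
eef_pos: [0.5517, -0.107, 0.0432]
tool_rot: [179.4, 0.1, -179.8]
wrist_force: [-0.6, 19.4, 8.8]
width: 0.194
grasp_force: 79.7
```

```bash
python3 -m jog '[[0,0.02,0,0,0,0,1],[0,0.02,0,0,0,0,1],[0,0.01,0,0,0,0,1],[0,0,0,0,0,0,0.5],[0,0,0,0,0,0,0.3],[0,0,0,0,0,0,0],[0,0,0,0,0,0,-0.4],[0,0,0,0,0,0,-0.4],[0,0,-0.2,0,0,0,-0.4],[0,0,-0.3,0,0,0,-0.4]]' 60
python3 -m jog '[[0,0,-0.3,0,0,0,-1],[0,0,-0.3,0,0,0,-1],[0,0,0,0,0,0,-1],[0,0,0,0,0,0,-1],[0,0,0,0,0,0,-1],[0,0,0,0,0,0,-1],[0,0,0,0,0,0,-1],[0,0,0,0,0,0,-1],[0,0,0,0,0,0,-1],[0,0,0,0,0,0,-1]]' 60
python3 - <<'E'
from h import *
im=cams.get_image('wrist'); cv2.imwrite('pics/w14.png',im['frame']); st()
hsv=cv2.cvtColor(im['frame'],cv2.COLOR_BGR2HSV); m=((hsv[...,0]>45)&(hsv[...,0]<95)&(hsv[...,1]>70)).astype(np.uint8)
for r in rects(im,cv2.morphologyEx(m,cv2.MORPH_CLOSE,np.ones((5,5))),.06)[:3]: print(r)
b=im['frame'].max(2)<40; sub=np.zeros_like(b); sub[180:300,250:400]=b[180:300,250:400]
for r in rects(im,sub,.106,300): print('blk',r)
E
```

```text
time_s: 76.98
eef_pos: [0.5483, -0.1067, 0.0899]
tool_rot: [179.9, -0.4, -180.0]
wrist_force: [0.2, -0.9, -0.5]
width: 0.703
grasp_force: 0.0
time_s: 77.82
eef_pos: [0.551, -0.1071, 0.1518]
tool_rot: [180.0, -0.1, -180.0]
wrist_force: [-0.7, 0.3, -0.2]
width: 0.998
grasp_force: 0.0
{'time_s': 77.867, 'joint_positions': [-11.002, 15.232, -12.724, 62.101, -0.004, -11.044], 'eef_pos': [0.551, -0.107, 0.152], 'tool_rot': [179.993, -0.056, -179.959], 'wrist_force': [-0.86, 0.729, -0.114], 'grasp_force': 0.0, 'width': 1.003}
([413.4, 73.7], 41.2, 38.5, 90.0, (595, 31), 2661)
([541.3, -332.3], 49.8, 35.1, 0.2, (28, 222), 2210)
([541.3, -258.9], 49.7, 33.6, -0.0, (122, 222), 2195)
blk ([541.3, -106.9], 40.5, 16.7, 0.0, (319, 239), 1465)
```

View pics/w14.png

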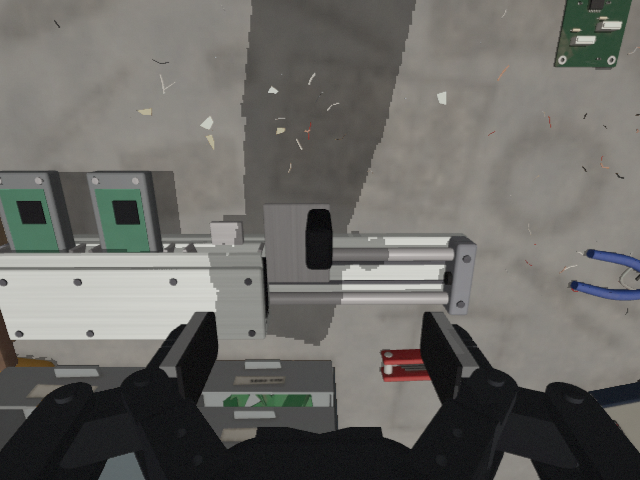

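Both cassettes are home and square at (28,215) and (125,215). The carriage is at its right stop, the hand is clear and the other items haven't moved. Handing in.

```bash
python3 -c "from workcell import workorder; print(workorder.sign_off())"
```

```text
the job is handed in; nothing more can be done
None
```

The job is handed in: the empty carriage was stroked right, left and right; both cassettes on the bench (there was no third) are fully home, in slots 2 and 3; the loaded carriage was stroked left and back and is parked at the right-hand stop; one lapse is that the wrist joint hit its limit on the first leftward stroke, so I stopped and re-gripped about 3 cm short before finishing it.

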